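# Fold up the scrap tray and clear the mitre box with a damped brush

## Task

Clear the mitre box for the next cut: fold the three walls of the scrap tray at its open end fully upright, then take the flat brush from its stand and damp the bristles in the low brass pan (in by about half their length or more) so that the dust clings, and sweep every offcut lying in the box along the channel and out of its open end into the scrap tray. When all are in the tray, rinse the bristles the same way in the taller earthenware jar and hang the brush back in the fork of its stand, upright and let go, the tray walls still standing. The offcuts are splintery, so move them with the brush and never with the fingers; keep the brush's steel ferrule out of the pots, leave both pots standing and the other things on the bench where they are.

Things in the scene. Friction and masses are not known exactly. Their poses are not given: they have to be found in the camera images.
- mitrebox: wooden mitre box, fixed. Origin under its centre on the bench, z up. Its channel runs along its y from -160 to +160 mm: inner width 130 mm, bed 60 mm above the bench, side walls 18 mm thick, tops 110 mm above the bench. The -y end is closed by a wooden stop (y -160 to -142 mm, top at 100 mm); the +y end is open, over the tray. Offcuts start on the bed, centres at y -40 to +115 mm
- tray_in (a point): middle of the floor of the fold-flat scrap tray, stout board, its base pinned down under the open +y end of the mitre box, axes as the mitre box. Floor 142 mm wide (x) and 132 mm long (y), 6 mm above the bench; a fixed end 50 mm high stands against the mitre box, the other three sides are creased walls that fold up
- wall_near (a joint): fold angle (rad) of the tray wall on the mitre box's -x side: 0 flat outwards, 1.57 upright, where it stops; starts at 0.5 to 0.8. The stiff crease stays as left, takes about 0.1 N m and runs along the base's edge, 71 mm from tray_in, 6 mm above the bench. Wall 66 mm from crease to free edge, 126 mm long, 3 mm thick; a finger outside the free edge raises it, following its arc in and up
- wall_far (a joint): the same for the tray wall on the mitre box's +x side
- wall_end (a joint): the same for the tray's end wall, farthest from the mitre box (+y); its crease lies 66 mm from tray_in, the wall is 138 mm long
- brush: flat brush 185 mm long, 0.12 kg, hanging bristles down in the stand's fork. Origin at the middle of the bristle ends; z up along the handle, y across the width, x through the thickness; same front and back. Stiff straight bristles 60 (y) x 20 mm (x), 45 mm long; handle grip with flat sides 36 (y) x 24 mm (x), 115 to 185 mm above the origin, its lower face resting on the fork
- brush_ferrule (a point): lower edge of the brush's steel ferrule, on its axis, 45 mm above the bristle ends, axes as the brush. The ferrule is 63 x 23 mm, 45 to 67 mm above the bristle ends; above it a wooden stock 52 x 19 mm to 80 mm
- brush_neck (a point): top of the brush's round neck, on its axis, 115 mm above the bristle ends, at the grip's lower face; the neck is 14 mm across, 80 to 115 mm above the bristle ends; axes as the brush
- stand: brush stand, fixed: base 130 x 120 mm, post at x +62 mm, brass fork with its top 215 mm above the bench and nothing higher. Origin on the bench under the seat, z up. The slot, open to -x, is 24 mm wide and runs from x -36 to +15 mm; prongs 10 mm wide, 8 mm thick, lip 4 mm high at their tips
- stand_seat (a point): the seat: middle of the fork at its top face, 215 mm above the bench, axes as the stand. The brush hangs with its neck top here, width across the slot. To free it, lift it 8 to 25 mm (the lip; higher, the stock strikes the fork) and draw it 55 mm or more to the stand's -x; hang it the reverse way
- pan: low brass dipping pan, loose, open, round, 104 mm across and 55 mm high, inside 96 mm across and 50 mm deep, 0.4 kg; origin under its centre, z up; contents are not modelled
- jar: taller earthenware rinsing jar, loose, open, round, 108 mm across at the belly and 85 mm high, mouth 92 mm across inside, 79 mm deep, 0.5 kg; origin under its centre, z up; contents are not modelled
- offcut1: loose offcut, 0.05 kg, may be absent: trapezium, 64 mm and 16 mm parallel sides, 28 mm deep, 26 mm high, walnut; origin at the middle of its underside, long side along its x, z up
- offcut2: loose offcut, 0.05 kg, may be absent: parallelogram 64 mm long over all, 26 mm deep, 25 mm high, ebony; origin at the middle of its underside, long side along its x, z up
- offcut3: loose offcut, 0.05 kg, may be absent: triangle, 66 mm base, 32 mm deep, 28 mm high, walnut; origin at the middle of its underside, long side along its x, z up
- offcut4: loose offcut, 0.05 kg, may be absent: block 62 x 26 mm, 26 mm high, ebony; origin at the middle of its underside, long side along its x, z up
- offcut5: loose offcut, 0.05 kg, may be absent: block 62 x 28 mm with one mitred end, 25 mm high, walnut; origin at the middle of its underside, long side along its x, z up
- offcut6: loose offcut, 0.05 kg, may be absent: trapezium, 64 mm and 16 mm parallel sides, 28 mm deep, 30 mm high, ebony; origin at the middle of its underside, long side along its x, z up
- lens_barrel: brass lens barrel standing on end, 66 mm across and 104 mm high, with a knurled focusing knob on its side; only standing by, to be left alone; origin under its centre
- hood: cracked ebony viewer hood, an open box 160 x 95 x 70 mm; only standing by, to be left alone; origin under its centre
- loupe: steel watchmaker's loupe, 52 mm across and 50 mm high; only standing by, to be left alone; origin under its centre
- prism: amber glass prism lying on its side, 75 mm long along its y, 40 mm wide, 34 mm high; only standing by, to be left alone; origin under its centre
- card_carrier: walnut card carrier with a spring clip, 185 x 100 x 24 mm; only standing by, to be left alone; origin under its centre

How it is judged (in metres and radians):
On the way, in this order (a step that is already met when the one before it is completed fails the run):
1. the three tray walls are folded up (each beyond 1.45 rad) (value of joint each of wall_near, wall_far, wall_end above 1.45 rad), for 0.3 s.
2. the bristles are dipped into the brass pan, their ends at least 18 mm below its rim (horizontal distance between brush and pan below 0.03 m and z of brush in the frame of pan below 0.037 m), for 0.2 s.
3. every offcut is in the scrap tray (x of offcut1 in the frame of tray_in between -0.073 and 0.073 m and y of offcut1 in the frame of tray_in between -0.068 and 0.068 m and height (world z) of each of offcut1, offcut2, offcut3, offcut4, offcut5, offcut6 below 0.075 m and x of offcut2 in the frame of tray_in between -0.073 and 0.073 m and y of offcut2 in the frame of tray_in between -0.068 and 0.068 m and x of offcut3 in the frame of tray_in between -0.073 and 0.073 m and y of offcut3 in the frame of tray_in between -0.068 and 0.068 m and x of offcut4 in the frame of tray_in between -0.073 and 0.073 m and y of offcut4 in the frame of tray_in between -0.068 and 0.068 m and x of offcut5 in the frame of tray_in between -0.073 and 0.073 m and y of offcut5 in the frame of tray_in between -0.068 and 0.068 m and x of offcut6 in the frame of tray_in between -0.073 and 0.073 m and y of offcut6 in the frame of tray_in between -0.068 and 0.068 m), for 0.2 s.
4. the bristles are dipped into the jar, their ends at least 18 mm below its rim (horizontal distance between brush and jar below 0.03 m and z of brush in the frame of jar below 0.067 m), for 0.2 s.
At the end, for the whole second after the job is handed in: Every offcut at rest, its middle inside the scrap tray and under 75 mm above the bench; tray walls up beyond 1.35 rad; brush at rest in the fork, upright within 0.12 rad, neck top within 16 mm of the seat sideways and -4 to +6 mm in height; pan and jar upright (all of step 3 and value of joint each of wall_near, wall_far, wall_end above 1.35 rad and linear speed of each of offcut1, offcut2, offcut3, offcut4, offcut5, offcut6 below 0.02 m/s and horizontal distance between brush_neck and stand_seat below 0.016 m and z of brush_neck in the frame of stand_seat between -0.004 and 0.006 m and angle between brush's own z axis and vertical below 0.12 rad and linear speed of brush below 0.03 m/s and angle between each of pan, jar's own z axis and vertical below 0.1 rad); the robot touches nothing.
It fails at once if an offcut is touched with the fingers (contact force between the fingers and offcut1 above 1 N or contact force between the fingers and offcut2 above 1 N or contact force between the fingers and offcut3 above 1 N or contact force between the fingers and offcut4 above 1 N or contact force between the fingers and offcut5 above 1 N or contact force between the fingers and offcut6 above 1 N).
It fails at once if the ferrule goes more than 8 mm below the rim of a pot ((horizontal distance between brush_ferrule and pan below 0.045 m and z of brush_ferrule in the frame of pan below 0.047 m) or (horizontal distance between brush_ferrule and jar below 0.045 m and z of brush_ferrule in the frame of jar below 0.077 m)).
It fails at once if a pot is tipped (more than 0.5 rad) (angle between any of pan, jar's own z axis and vertical above 0.5 rad).
It fails at once if a bystander is moved by more than 25 mm (distance of any of lens_barrel, hood, loupe, prism, card_carrier from where it was at the start of the episode above 0.025 m).
Of offcut1, offcut2, offcut3, offcut4, offcut5, offcut6 only 3 to 6 are there at a start; the rules pass over those that are not, and their reading is None.
At some moment in a run one of offcut1, offcut2, offcut3, offcut4, offcut5, offcut6, pan, jar may be knocked a few centimetres aside while the robot is not near it.
It also fails if it takes over 192 s, if anything falls off the work surface, if the arm or the gripper's body presses on something with over 40 N, if the wrist force passes 120 N, or if a joint passes its speed limit or range.

## Robot

A 7-joint arm with a two-finger parallel gripper is mounted at the origin on the work surface. World frame = base frame: x ahead of the robot, y to its left, z up, the work surface at z = 0. Lengths are in m, angles in degrees, forces in N, time in s.
With the tool pointing down it reaches from about 0.4 to 0.85 m from the base axis. Payload 4.4 kg.
Tool frame: the origin (TCP) lies between the finger pads; the fingertips stand 17 mm ahead of it and the grasp point (between the pads) lies 2 mm behind it; z points along the fingers, y is the line along which they close (so a half turn about z gives the same grasp; the last joint's range is limited). The gripper opens to 94 mm and grips with 3 to 60 N. Pads are 16 mm wide; open, the fingers measure 119 mm over their backs; the gripper's body (75 mm by 177 mm) begins 78 mm behind the grasp point.
Start: joints at [67.964, 36.005, 2.206, 86.941, -1.547, 57.084, -1.146], TCP at [0.204, -0.617, 0.222] pointing down, gripper open.
Joint ranges: [-175.42, 175.42], [-21.48, 121.26], [-71.46, 75.88], [10.55, 141.38], [-63.04, 243.04], [13.31, 113.54], [-168.57, 168.57]. Speed limits (degrees/s): [147.25, 147.25, 180, 180, 180, 180, 180].

## Interface

Orientations are given as [roll, pitch, yaw] about the fixed x, y, z axes, in that order (R = Rz(yaw) Ry(pitch) Rx(roll)).
In Python, from plant import status, eyes, manip gives the robot as it stands.
- The arm moves only by the tool step_arm, never from a script. Its argument "rows" is a list of rows, each an object with "rot": the turn, a rotation vector about the world's x, y, z in units of 0.08 rad (1.0 is 0.08 rad), a list of three; "dp": the shift along the world's x, y, z in units of 6 cm (1.0 is 6 cm), a list of three; "fingers": the opening, from 0 (shut) to 1 (fully open). A call has 1 to 20 rows; each row shifts and turns the commanded pose from where the row before left it; what a row does not reach is not made up. A row lasts 1/8 s, in which the tool goes at most 62.5 mm and 10.7 degrees, less where a joint would pass 70% of its speed; a pose out of reach is approached as far as the arm can. A call with a number of a shift or a turn outside -1 to 1 is refused whole. A call with a gripper value outside its range is refused whole. The fingers move at their own pace and stop on an object; "newtons" is the grip in N (left out, the last holds). Time passes only in rows, so rows that do not move let the fingers close. It gives the time, the measured TCP pose, the force, the opening and the grip force at its end, in the units of the state.
- status.read_state(): the state, without advancing time (a new reading comes with each control period).
- eyes.snapshot(name): name is "scene" or "side" or "wrist"; returns a dict with "color" (420x560x3 uint8, red, green, blue), "intrinsics" (3x3 intrinsics, pixels), "k1" (the pictures are not rectified: a ray, as slopes to the right and down, at radius r is drawn at 1 + k1 r^2 times it, then the intrinsics apply), "eye" and "attitude" of the camera in the world. Camera axes: x right, y up, looking along -z (the intrinsics and any distortion apply to the point x, -y, -z); pixel columns grow to the right and rows downward; lengths in m; the calibration is good to about 2 mm. A picture is of the moment at which its call begins. There is no depth.
- manip.close_job(): hands the job in; it is judged then, once.
The state is a dict: "time_s": time; "q": joint angles; "qd": joint speeds; "effort": joint torques, N m; "tool_pos": TCP position; "orientation": TCP orientation; "contact_force": force on the tool from outside, world axes, zero at the start; "torque": the same for the moment, N m; "width": finger opening in m; "grip_force": force on a finger pad.
Only numpy, scipy, OpenCV 4.12 (cv2) and the standard library are available. Lean on these libraries where they do the work, as an engineer would, in place of code of your own. Each camera call takes 0.05 s, during which the arm holds its last target. There are 200 camera calls.

## Working session

There is one attempt and no reset: what is moved stays moved. The work goes in short steps, Python scripts to look and compute and a tool call to move; the robot and the scene stay as the last step left them, time stands still between calls to the robot, and variables do not carry over. Pictures are saved under pics/ and viewed, at most 14 in all, crops included, and the job is handed in when it is done.

Besides the shell and the picture viewer there is one more tool, called after "Emit:" as name(argument=value, ...), one argument or row to a line, values as JSON. step_arm: Moves the arm, as the interface text tells. Its arguments: {"type":"object","properties":{"rows":{"type":"array","items":{"type":"object","properties":{"rot":{"type":"array","items":{"type":"number","minimum":-1,"maximum":1}},"dp":{"type":"array","items":{"type":"number","minimum":-1,"maximum":1}},"fingers":{"type":"number"}}}},"newtons":{"type":"number"}},"required":["rows"]}

```bash
ls; mkdir -p pics; cat > h.py <<'E'
import numpy as np, cv2
from plant import status, eyes, manip
def snap(n,f=None):
    s=eyes.snapshot(n)
    if f: cv2.imwrite(f'pics/{f}.png',s['color'][:,:,::-1])
    return s
E
python3 - <<'E'
from h import *
for n in ('scene','side','wrist'):
    s=snap(n,n+'0'); print(n,s['intrinsics'],s['k1'],s['eye'],s['attitude'])
    np.save(n+'0.npy',s,allow_pickle=True)
print(status.read_state())
E
```

```text
pics
scene [[405.60897214   0.         271.21029891]
 [  0.         405.60897214 208.0474716 ]
 [  0.           0.           1.        ]] 5.858314952747672e-05 [ 1.09522317 -0.62451741  0.88888742] [45.02181891  0.72919645 42.60854888]
side [[400.48676986   0.         284.35757509]
 [  0.         400.48676986 204.82349374]
 [  0.           0.           1.        ]] -0.10246891567543796 [0.19712596 0.59103233 0.87466814] [  47.35317387   -0.47977272 -149.3787584 ]
wrist [[376.92319104   0.         268.59884071]
 [  0.         376.92319104 208.08926466]
 [  0.           0.           1.        ]] -0.08347528211702816 [ 0.27565775 -0.59335677  0.38499515] [-15.06742885   0.09303605 -71.76561775]
{'time_s': 0.15, 'q': array([67.96360039, 36.04446534,  2.20189601, 86.97953606, -1.54733224,
       57.08230431, -1.14465467]), 'qd': array([-0.03481384, -0.10681688,  0.0019134 , -0.22483434, -0.03159084,
       -0.09768428,  0.05437937]), 'effort': array([ 3.87513021e-03, -5.50089991e+01,  1.14616927e+00, -1.86816019e+01,
       -5.19310730e-02,  2.08485941e-02,  9.78237267e-05]), 'tool_pos': array([ 0.20363896, -0.61681234,  0.2218092 ]), 'orientation': array([-1.79923306e+02, -7.90968168e-04,  1.82683231e+01]), 'contact_force': array([-0.01649853,  0.50807357, -0.10317327]), 'torque': array([ 0.0168963 , -0.02478897, -0.01486291]), 'grip_force': 0.0, 'width': 0.0942767961519308}
```

View images.

View pics/scene0.png

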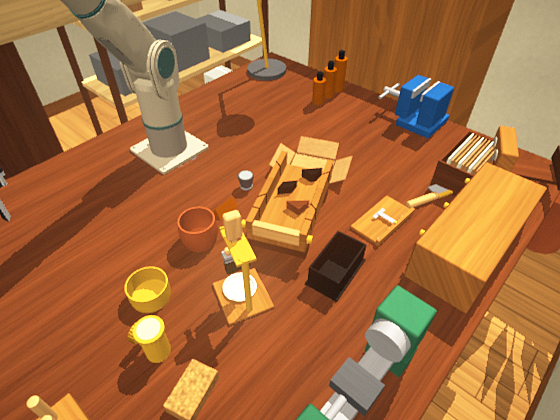

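View pics/side0.png

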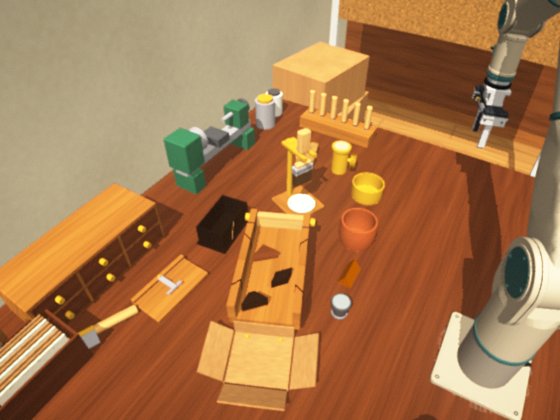

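```bash
cat >> h.py <<'E'
from scipy.spatial.transform import Rotation as Ro
def cam(s): return np.array(s['intrinsics']),s['k1'],np.array(s['eye']),Ro.from_euler('xyz',s['attitude'],degrees=True).as_matrix()
def proj(s,P):
    K,k,e,R=cam(s); p=(np.atleast_2d(P)-e)@R; x=np.stack([p[:,0],-p[:,1]],1)/(-p[:,2:]); r2=(x**2).sum(1,keepdims=True); x=x*(1+k*r2)
    return x*K[0,0]+K[:2,2]
def ray(s,px):
    K,k,e,R=cam(s); d=(np.atleast_2d(px).astype(float)-K[:2,2])/K[0,0]; x=d.copy()
    for _ in range(10): x=d/(1+k*(x**2).sum(1,keepdims=True))
    v=np.stack([x[:,0],-x[:,1],-np.ones(len(x))],1)@R.T
    return e,v
def onz(s,px,z):
    e,v=ray(s,px); return e+v*((z-e[2])/v[:,2:])
def tri(s1,p1,s2,p2):
    e1,v1=ray(s1,p1); e2,v2=ray(s2,p2); out=[]
    for a,b in zip(v1,v2):
        t=np.linalg.lstsq(np.stack([a,-b],1),e2-e1,rcond=None)[0]; A=e1+a*t[0];B=e2+b*t[1]; out.append(np.r_[(A+B)/2,np.linalg.norm(A-B)])
    return np.array(out)
def load(n): return np.load(n+'.npy',allow_pickle=True).item()
def crop(s,x0,x1,y0,y1,k,f): cv2.imwrite(f'pics/{f}.png',cv2.resize(s['color'][y0:y1,x0:x1,::-1],None,fx=k,fy=k,interpolation=cv2.INTER_CUBIC))
E
python3 - <<'E'
from h import *
crop(load('scene0'),110,370,130,330,3,'c1')
crop(load('side0'),190,400,110,410,2,'c2')
s=load('side0'); st=status.read_state()
for n in('scene0','side0'):print(n,proj(load(n),st['tool_pos']))
E
```

```text
scene0 [[-15.68368322 229.0580097 ]]
side0 [[478.10560478 133.47246203]]
```

View pics/c1.png

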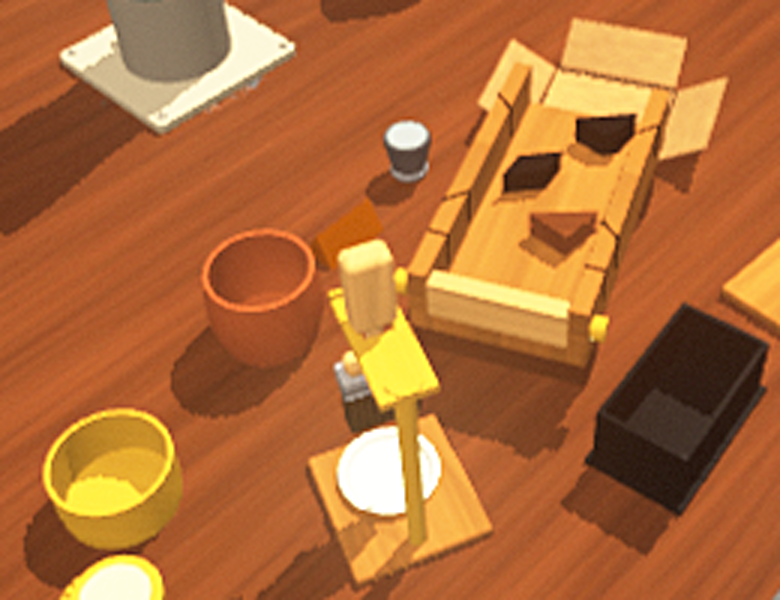

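View pics/c2.png

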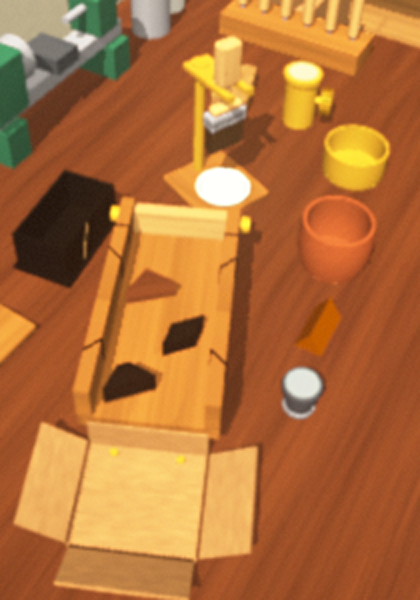

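```bash
python3 - <<'E'
from h import *
np.set_printoptions(precision=4,suppress=True)
A,B=load('scene0'),load('side0')
ca=lambda p:np.array(p)/3+[110,130]; cb=lambda p:np.array(p)/2+[190,110]
print('side tray floor crn',onz(B,cb([[68,543],[200,557]]),.006))
print('side fixed end top',onz(B,cb([[88,423],[210,435]]),.05))
# mitre tops: scene near wall open end top, far wall open end; stop top corners
print('stop outer top scene',onz(A,ca([[428,272],[570,300]]),.1))
print('stop outer top side',onz(B,cb([[135,204],[229,209]]),.1))
print('scene wall tops open end', onz(A,ca([[518,66],[532,68],[655,90],[669,92]]),.11))
print('side wall tops closed end', onz(B,cb([[122,200],[134,201],[229,207],[242,209]]),.11))
# pots by mask
for n,s in(('scene',A),('side',B)):
    hsv=cv2.cvtColor(s['color'],cv2.COLOR_RGB2HSV)
    print(n,[ (q,hsv[int(q[1]),int(q[0])]) for q in ([(197,212),(197,240),(148,275),(148,305),(238,287)] if n=='scene' else [(358,240),(359,218),(368,195),(368,180),(301,203)])])
E
```

```text
side tray floor crn [[0.493  0.3373 0.006 ]
 [0.3611 0.2757 0.006 ]]
side fixed end top [[0.5435 0.2221 0.05  ]
 [0.4143 0.1625 0.05  ]]
stop outer top scene [[ 0.5487 -0.1184  0.1   ]
 [ 0.664  -0.0597  0.1   ]]
stop outer top side [[ 0.6692 -0.0717  0.1   ]
 [ 0.5517 -0.1309  0.1   ]]
scene wall tops open end [[0.4179 0.1505 0.11  ]
 [0.4312 0.1577 0.11  ]
 [0.5495 0.2135 0.11  ]
 [0.5621 0.2204 0.11  ]]
side wall tops closed end [[ 0.683  -0.0605  0.11  ]
 [ 0.6676 -0.0674  0.11  ]
 [ 0.549  -0.125   0.11  ]
 [ 0.5318 -0.1308  0.11  ]]
scene [((197, 212), array([  9, 186, 160], dtype=uint8)), ((197, 240), array([ 10, 195, 166], dtype=uint8)), ((148, 275), array([ 20, 209, 193], dtype=uint8)), ((148, 305), array([ 19, 200, 194], dtype=uint8)), ((238, 287), array([ 30,   2, 255], dtype=uint8))]
side [((358, 240), array([ 10, 194, 221], dtype=uint8)), ((359, 218), array([ 10, 196, 217], dtype=uint8)), ((368, 195), array([ 22, 204, 242], dtype=uint8)), ((368, 180), array([ 23, 202, 245], dtype=uint8)), ((301, 203), array([ 30,   3, 255], dtype=uint8))]
```

```bash
python3 - <<'E'
from h import *
np.set_printoptions(precision=4,suppress=True)
A,B=load('scene0'),load('side0')
ca=lambda p:np.array(p)/3+[110,130]; cb=lambda p:np.array(p)/2+[190,110]
print('jar scene',onz(A,ca([[203,275],[316,273]]),.085),'side',onz(B,cb([[301,220],[375,219]]),.085))
print('pan scene',onz(A,ca([[45,468],[178,450]]),.055),'side',onz(B,cb([[324,147],[389,145]]),.055))
print('handle top', onz(A,ca([[340,253],[366,242],[390,250],[366,260]]),.285), onz(B,cb([[216,48],[242,48]]),.285))
print('fork scene prongtips/post end', onz(A,ca([[330,290],[438,388],[368,400]]),.215))
print('fork side', onz(B,cb([[184,64],[209,56],[252,92],[245,100]]),.215))
print('base scene',onz(A,ca([[308,462],[430,418],[492,526],[358,582]]),.01))
print('base side',onz(B,cb([[165,183],[217,154],[268,187]]),.01))
print('saucer', onz(A,ca([[337,470],[441,465]]),.012))
print('offcuts scene tops', onz(A,ca([[531,213],[596,210],[570,240]]),.088),onz(A,ca([[505,173],[518,157],[560,153],[557,173]]),.085),onz(A,ca([[576,120],[590,115],[635,114],[630,135],[606,140]]),.09))
E
```

```text
jar scene [[ 0.3888 -0.248   0.085 ]
 [ 0.4635 -0.1776  0.085 ]] side [[ 0.4613 -0.1775  0.085 ]
 [ 0.372  -0.2335  0.085 ]]
pan scene [[ 0.4385 -0.456   0.055 ]
 [ 0.5052 -0.3719  0.055 ]] side [[ 0.5095 -0.3785  0.055 ]
 [ 0.4205 -0.4388  0.055 ]]
handle top [[ 0.6188 -0.2649  0.285 ]
 [ 0.6244 -0.2455  0.285 ]
 [ 0.6425 -0.2397  0.285 ]
 [ 0.6371 -0.2575  0.285 ]] [[ 0.6313 -0.2246  0.285 ]
 [ 0.6013 -0.2431  0.285 ]]
fork scene prongtips/post end [[ 0.5866 -0.2546  0.215 ]
 [ 0.7112 -0.2666  0.215 ]
 [ 0.6825 -0.3065  0.215 ]]
fork side [[ 0.702  -0.2591  0.215 ]
 [ 0.6811 -0.2968  0.215 ]
 [ 0.5843 -0.2486  0.215 ]
 [ 0.5839 -0.2266  0.215 ]]
base scene [[ 0.5669 -0.2905  0.01  ]
 [ 0.6124 -0.1866  0.01  ]
 [ 0.727  -0.2305  0.01  ]
 [ 0.6822 -0.3397  0.01  ]]
base side [[ 0.7098 -0.2144  0.01  ]
 [ 0.6734 -0.3209  0.01  ]
 [ 0.5635 -0.2917  0.01  ]]
saucer [[ 0.5927 -0.28    0.012 ]
 [ 0.6552 -0.2166  0.012 ]]
offcuts scene tops [[0.5593 0.0093 0.088 ]
 [0.6025 0.0535 0.088 ]
 [0.6098 0.0063 0.088 ]] [[0.5011 0.0374 0.085 ]
 [0.4948 0.0637 0.085 ]
 [0.5222 0.0962 0.085 ]
 [0.5392 0.0715 0.085 ]] [[0.505  0.1419 0.09  ]
 [0.5106 0.1576 0.09  ]
 [0.544  0.1896 0.09  ]
 [0.5606 0.1598 0.09  ]
 [0.5474 0.1377 0.09  ]]
```

Emit:
step_arm(
  rows=[
    {"dp": [0,0,0.8]},
    {"dp": [0.2,0.4,0.7]},
    {"dp": [0.4,0.6,0.5]},
    {"dp": [0.4,0.7,0.4]},
    {"dp": [0.4,0.7,0.4]},
    {"dp": [0.4,0.7,0.4]},
    {"dp": [0.4,0.7,0.4]},
    {"dp": [0.4,0.7,0.2]},
    {"dp": [0.4,0.7,0]},
    {"dp": [0.4,0.7,0]},
    {"dp": [0.4,0.7,0]},
    {"dp": [0.3,0.6,0]},
    {"dp": [0,0,0]},
  ],
)

```text
$.rows[0]: bad value
```

```bash
python3 - <<'E'
from h import *
s=snap('wrist','w1'); np.save('w1.npy',s,allow_pickle=True); print(s['eye'],s['attitude'],status.read_state()['time_s'])
E
```

```text
[ 0.27567237 -0.59340528  0.3851118 ] [-15.0669501    0.07873085 -71.76587763] 0.2
```

View pics/w1.png

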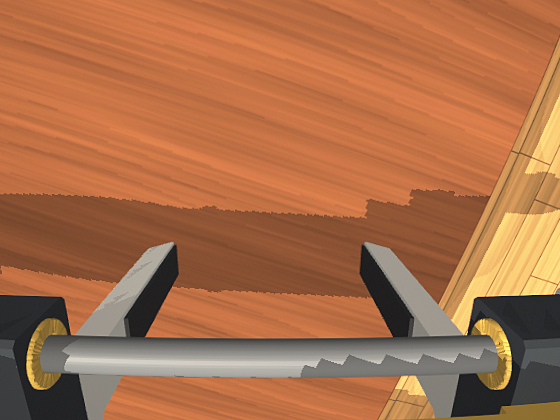

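Emit:
step_arm(
  rows=[
    {"dp": [0,0,0.8],"rot": [0,0,0],"fingers": 1},
    {"dp": [0.3,0.3,0.7],"rot": [0,0,0],"fingers": 1},
    {"dp": [0.4,0.5,0.5],"rot": [0,0,0],"fingers": 1},
    {"dp": [0.5,0.5,0.5],"rot": [0,0,0],"fingers": 1},
    {"dp": [0.5,0.5,0.5],"rot": [0,0,0],"fingers": 1},
    {"dp": [0.5,0.5,0.5],"rot": [0,0,0],"fingers": 1},
    {"dp": [0.5,0.5,0.5],"rot": [0,0,0],"fingers": 1},
    {"dp": [0.5,0.6,0.5],"rot": [0,0,0],"fingers": 1},
    {"dp": [0.5,0.6,0],"rot": [0,0,0],"fingers": 1},
    {"dp": [0.4,0.6,0],"rot": [0,0,0],"fingers": 1},
    {"dp": [0,0,0],"rot": [0,0,0],"fingers": 1},
  ],
)

```text
time_s: 1.58
tool_pos: [0.4522, -0.3375, 0.4924]
orientation: [-179.9, -0.1, 18.7]
contact_force: [-0.6, 0.6, 0.2]
width: 0.0939
grip_force: 0.0
```

```bash
python3 - <<'E'
from h import *
s=snap('wrist','w1b'); np.save('w1.npy',s,allow_pickle=True); print(s['eye'],s['attitude'],status.read_state()['time_s'])
E
```

```text
[ 0.52380406 -0.31364973  0.65585706] [-14.97429152   0.08836602 -71.34432677] 1.625
```

View pics/w1b.png

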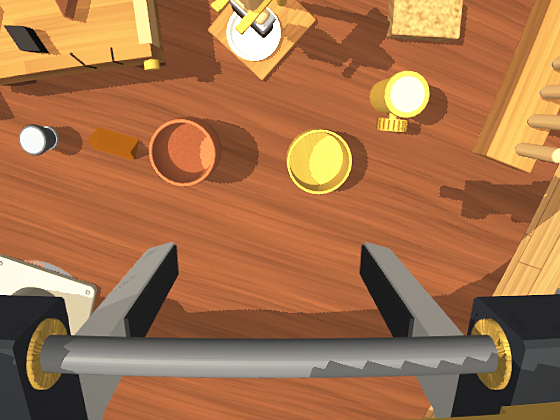

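```bash
python3 - <<'E'
from h import *
np.set_printoptions(precision=4,suppress=True)
s=load('w1')
for z,p in ((.085,[[149,152],[216,152],[182,118],[182,186]]),(.055,[[287,161],[352,161],[320,129],[320,194]])):
    q=onz(s,p,z); print(q[:,:2].tolist(),q[:2].mean(0),q[2:].mean(0),np.linalg.norm(q[0]-q[1]),np.linalg.norm(q[2]-q[3]))
E
```

```text
[[0.4043159901803057, -0.160706045404558], [0.43660741496754596, -0.2581552774877587], [0.469010358103778, -0.19529356823089686], [0.3694405168975222, -0.22304018017694613]] [ 0.4205 -0.2094  0.085 ] [ 0.4192 -0.2092  0.085 ] 0.10266006501262069 0.10336357072162143
[[0.4545120620672457, -0.3671211765746967], [0.48821517504490036, -0.46594334604075827], [0.5188675314134946, -0.3995129138703677], [0.42078546358156066, -0.4362179200396268]] [ 0.4714 -0.4165  0.055 ] [ 0.4698 -0.4179  0.055 ] 0.10441130687029805 0.1047251140275027
```

Emit:
step_arm(
  rows=[
    {"dp": [0.2,0.8,0],"rot": [0,0,0],"fingers": 1},
    {"dp": [0.2,0.8,0],"rot": [0,0,0],"fingers": 1},
    {"dp": [0.2,0.8,0],"rot": [0,0,0],"fingers": 1},
    {"dp": [0.2,0.8,0],"rot": [0,0,0],"fingers": 1},
    {"dp": [0.1,0.4,0],"rot": [0,0,0],"fingers": 1},
    {"dp": [0,0,0],"rot": [0,0,0],"fingers": 1},
  ],
)

```text
time_s: 2.38
tool_pos: [0.5037, -0.125, 0.4924]
orientation: [180.0, 0.0, 18.4]
contact_force: [-0.2, -0.9, -0.0]
width: 0.0939
grip_force: 0.0
```

```bash
python3 - <<'E'
from h import *
s=snap('wrist','w2'); np.save('w2.npy',s,allow_pickle=True); print(s['eye'],s['attitude'],status.read_state()['time_s'])
crop(s,0,560,0,280,1.42,'w2c')
E
```

```text
[ 0.57571961 -0.10125383  0.65573602] [-1.50776470e+01 -7.60684938e-03 -7.16737336e+01] 2.425
```

View pics/w2c.png

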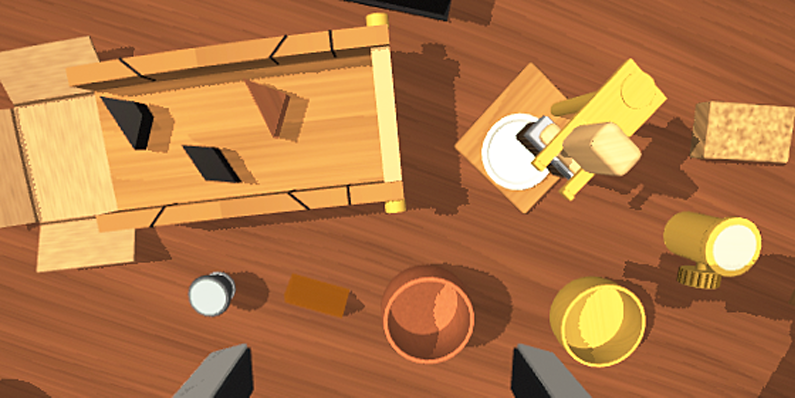

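```bash
python3 - <<'E'
from h import *
np.set_printoptions(precision=4,suppress=True)
s=load('w2'); c=lambda p:np.array(p)/(795/560)
f=onz(s,c([[629,58],[667,100],[532,163],[573,199]]),.215); print('fork',f)
print('edges',[np.degrees(np.arctan2(*(f[a]-f[b])[[1,0]])) for a,b in((0,2),(1,3))], 'w',np.linalg.norm(f[0]-f[1]),np.linalg.norm(f[2]-f[3]))
print('base',onz(s,c([[530,63],[455,146],[527,214]]),.008))
print('handle',onz(s,c([[566,140],[606,119],[640,152],[606,176]]),.285))
w=onz(s,c([[68,66],[72,88],[386,25],[390,46],[97,214],[100,230],[402,182],[404,203]]),.11); print('walltops',w)
print('len',[np.linalg.norm(w[a]-w[b]) for a,b in((0,2),(1,3),(4,6),(5,7),(0,5),(2,7))],'yaw',[np.degrees(np.arctan2(*(w[a]-w[b])[[1,0]]))-90 for a,b in((0,2),(1,3),(4,6),(5,7))])
st=onz(s,c([[372,48],[386,46],[385,185],[403,182]]),.1);print('stop',st,'yaw',[np.degrees(np.arctan2(*(st[a]-st[b])[[1,0]])) for a,b in((0,2),(1,3))])
print('tray floor end crn',onz(s,c([[16,107],[37,223]]),.006))
print('fixed end top',onz(s,c([[97,95],[115,212]]),.05))
E
```

```text
fork [[ 0.7083 -0.263   0.215 ]
 [ 0.6898 -0.3056  0.215 ]
 [ 0.6066 -0.2195  0.215 ]
 [ 0.5909 -0.2628  0.215 ]]
edges [np.float64(-23.179653672518914), np.float64(-23.399545857488807)] w 0.0464405024066069 0.046095623120888045
base [[ 0.7256 -0.2312  0.008 ]
 [ 0.6099 -0.1812  0.008 ]
 [ 0.5629 -0.2919  0.008 ]]
handle [[ 0.6236 -0.2171  0.285 ]
 [ 0.6456 -0.2378  0.285 ]
 [ 0.6336 -0.2692  0.285 ]
 [ 0.6106 -0.253   0.285 ]]
walltops [[ 0.5619  0.2208  0.11  ]
 [ 0.5424  0.2123  0.11  ]
 [ 0.6897 -0.0683  0.11  ]
 [ 0.6728 -0.0779  0.11  ]
 [ 0.4264  0.1612  0.11  ]
 [ 0.4109  0.1548  0.11  ]
 [ 0.5545 -0.1302  0.11  ]
 [ 0.5353 -0.1389  0.11  ]]
len [np.float64(0.3160575993533299), np.float64(0.31810594317099916), np.float64(0.3182808831204986), np.float64(0.31895709464679456), np.float64(0.16486570223300687), np.float64(0.16974499722197708)] yaw [np.float64(23.840231669775633), np.float64(24.193402400168097), np.float64(23.72920713747773), np.float64(22.96606664310673)]
stop [[ 0.6673 -0.0614  0.1   ]
 [ 0.6734 -0.0738  0.1   ]
 [ 0.5458 -0.1152  0.1   ]
 [ 0.5545 -0.1317  0.1   ]] yaw [np.float64(23.86487674902211), np.float64(25.970533146748764)]
tray floor end crn [[0.4947 0.3372 0.006 ]
 [0.3629 0.2854 0.006 ]]
fixed end top [[0.5396 0.2171 0.05  ]
 [0.4189 0.1697 0.05  ]]
```

Emit:
step_arm(
  rows=[
    {"dp": [-0.14,0.77,-0.4],"rot": [0,0,0.12],"fingers": 1},
    {"dp": [-0.14,0.77,-0.4],"rot": [0,0,0.12],"fingers": 1},
    {"dp": [-0.14,0.77,-0.4],"rot": [0,0,0.12],"fingers": 1},
    {"dp": [-0.14,0.77,-0.4],"rot": [0,0,0.12],"fingers": 1},
    {"dp": [-0.14,0.77,-0.4],"rot": [0,0,0.12],"fingers": 1},
    {"dp": [-0.14,0.77,-0.5],"rot": [0,0,0.12],"fingers": 1},
    {"dp": [-0.14,0.77,-0.5],"rot": [0,0,0.12],"fingers": 1},
    {"dp": [-0.14,0.77,-0.5],"rot": [0,0,0.12],"fingers": 1},
    {"dp": [-0.14,0.77,-0.5],"rot": [0,0,0.12],"fingers": 1},
    {"dp": [-0.14,0.74,-0.5],"rot": [0,0,0.12],"fingers": 1},
    {"dp": [0,0,-0.4],"rot": [0,0,0],"fingers": 1},
    {"dp": [0,0,-0.5],"rot": [0,0,0],"fingers": 1},
    {"dp": [0,0,0],"rot": [0,0,0],"fingers": 1},
  ],
)

```text
time_s: 4.05
tool_pos: [0.4204, 0.3316, 0.1665]
orientation: [179.8, 0.2, 23.6]
contact_force: [-0.4, -1.0, -0.1]
width: 0.094
grip_force: 0.0
```

```bash
cat >> h.py <<'E'
C=np.array([.5495,.0421]);XB=np.array([.9135,.4067]);YB=np.array([-.4067,.9135]);T=C+.228*YB
def box(p): d=np.asarray(p)[...,:2]-C; return np.stack([d@XB,d@YB],-1)
def W(x,y): return C+x*XB+y*YB
E
python3 - <<'E'
from h import *
s=status.read_state(); print(s['tool_pos'],s['orientation'],box(s['tool_pos'])-[0,.228], s['q'],T)
A=snap('scene'); crop(A,230,380,110,250,4,'a1')
E
```

```text
[0.4204492  0.33160916 0.16650004] [179.82627802   0.24551132  23.57691811] [-0.00014453  0.08895158] [ -28.96432633   31.91901386  -18.39485392  108.06142915   14.39231752
   42.55681261 -121.90343313] [0.4567724 0.250378 ]
```

View pics/a1.png

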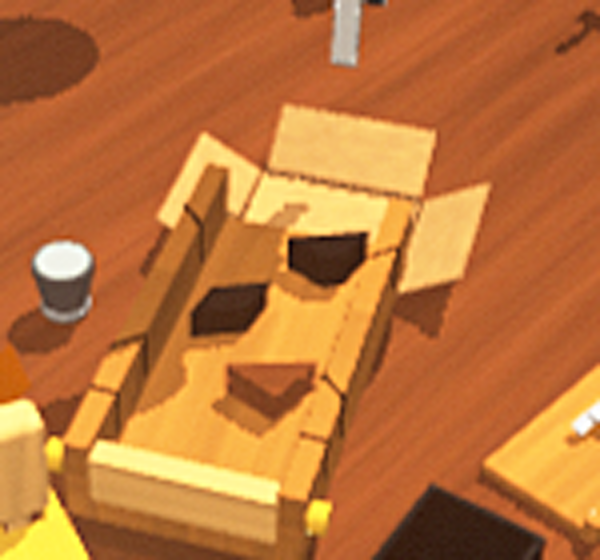

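Emit:
step_arm(
  rows=[
    {"dp": [0,0,-0.7],"rot": [0,0,0],"fingers": 1},
    {"dp": [0,0,-0.7],"rot": [0,0,0],"fingers": 1},
    {"dp": [0,0,-0.6],"rot": [0,0,0],"fingers": 1},
    {"dp": [0,0,0],"rot": [0,0,0],"fingers": 1},
    {"dp": [0.07,-0.15,0],"rot": [0,0,0],"fingers": 1},
    {"dp": [0.07,-0.15,0],"rot": [0,0,0],"fingers": 1},
    {"dp": [0.07,-0.15,0],"rot": [0,0,0],"fingers": 1},
    {"dp": [0.07,-0.15,0],"rot": [0,0,0],"fingers": 1},
    {"dp": [0.07,-0.15,0],"rot": [0,0,0],"fingers": 1},
    {"dp": [0.07,-0.15,0],"rot": [0,0,0],"fingers": 1},
    {"dp": [0,0,0],"rot": [0,0,0],"fingers": 1},
  ],
)

```text
time_s: 5.48
tool_pos: [0.4466, 0.2806, 0.0501]
orientation: [-180.0, -0.2, 23.7]
contact_force: [0.4, 2.3, 1.3]
width: 0.0939
grip_force: 0.7
```

Emit:
step_arm(
  rows=[
    {"dp": [0.035,-0.075,0],"rot": [0,0,0],"fingers": 1},
    {"dp": [0.02,-0.04,0],"rot": [0,0,0],"fingers": 1},
    {"dp": [0.02,-0.04,0],"rot": [0,0,0],"fingers": 1},
    {"dp": [0,0,0],"rot": [0,0,0],"fingers": 1},
  ],
)

```text
time_s: 5.98
tool_pos: [0.4494, 0.2707, 0.0482]
orientation: [179.9, 0.1, 23.7]
contact_force: [0.5, -0.6, -1.1]
width: 0.0939
grip_force: 0.0
```

Emit:
step_arm(
  rows=[
    {"dp": [0.014,-0.03,0],"rot": [0,0,0],"fingers": 1},
    {"dp": [0.014,-0.03,0],"rot": [0,0,0],"fingers": 1},
    {"dp": [0,0,0],"rot": [0,0,0],"fingers": 1},
  ],
)

```text
time_s: 6.35
tool_pos: [0.4504, 0.2686, 0.0482]
orientation: [-180.0, 0.0, 23.8]
contact_force: [-2.0, 3.2, -2.8]
width: 0.0939
grip_force: 1.8
```

Emit:
step_arm(
  rows=[
    {"dp": [0.02,-0.045,0],"rot": [0,0,0],"fingers": 1},
    {"dp": [0.02,-0.045,0],"rot": [0,0,0],"fingers": 1},
    {"dp": [0,0,0],"rot": [0,0,0],"fingers": 1},
  ],
)

```text
time_s: 6.72
tool_pos: [0.4508, 0.2685, 0.048]
orientation: [-179.6, -0.0, 24.1]
contact_force: [-7.3, 13.3, -8.7]
width: 0.094
grip_force: 7.4
```

```bash
python3 - <<'E'
from h import *
s=status.read_state(); print(box(s['tool_pos'])-[0,.228],s['contact_force'])
A=snap('side'); np.save('s1.npy',A,allow_pickle=True); crop(A,180,340,290,420,4,'b1')
E
```

```text
[0.0018554  0.01893902] [-7.28536944 13.32158976 -8.72135698]
```

View pics/b1.png

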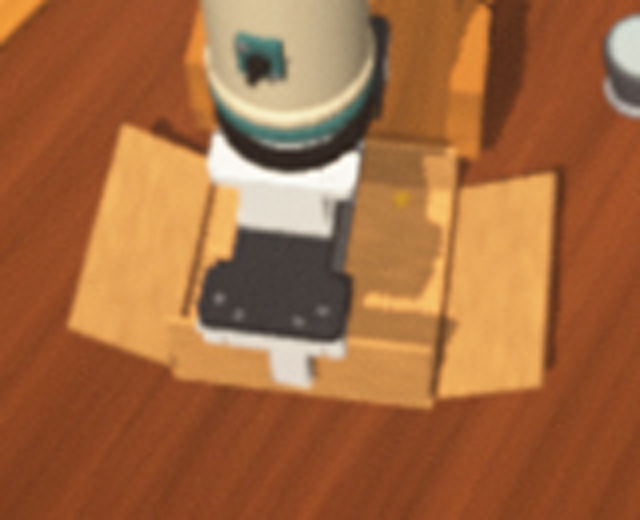

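Emit:
step_arm(
  rows=[
    {"dp": [-0.07,0.15,0],"rot": [0,0,0],"fingers": 1},
    {"dp": [-0.02,0.05,0.9],"rot": [0,0,0],"fingers": 1},
    {"dp": [0,0,0.9],"rot": [0,0,1],"fingers": 1},
    {"dp": [-0.08,-0.06,0],"rot": [0,0,1],"fingers": 1},
    {"dp": [-0.08,-0.06,0],"rot": [0,0,1],"fingers": 1},
    {"dp": [-0.08,-0.06,0],"rot": [0,0,1],"fingers": 1},
    {"dp": [-0.08,-0.06,0],"rot": [0,0,1],"fingers": 1},
    {"dp": [-0.08,-0.06,0],"rot": [0,0,1],"fingers": 1},
    {"dp": [-0.08,-0.06,0],"rot": [0,0,1],"fingers": 1},
    {"dp": [-0.08,-0.06,0],"rot": [0,0,1],"fingers": 1},
    {"dp": [-0.08,-0.06,0],"rot": [0,0,1],"fingers": 1},
    {"dp": [-0.08,-0.06,0],"rot": [0,0,1],"fingers": 1},
    {"dp": [-0.08,-0.06,0],"rot": [0,0,1],"fingers": 1},
    {"dp": [-0.08,-0.06,0],"rot": [0,0,1],"fingers": 1},
    {"dp": [-0.08,-0.06,0],"rot": [0,0,1],"fingers": 1},
    {"dp": [-0.08,-0.06,0],"rot": [0,0,1],"fingers": 1},
    {"dp": [-0.08,-0.06,0],"rot": [0,0,1],"fingers": 1},
    {"dp": [-0.08,-0.06,0],"rot": [0,0,1],"fingers": 1},
    {"dp": [-0.08,-0.06,0],"rot": [0,0,1],"fingers": 1},
    {"dp": [-0.08,-0.06,0],"rot": [0,0,1],"fingers": 1},
  ],
)

```text
time_s: 9.28
tool_pos: [0.3671, 0.2121, 0.1566]
orientation: [180.0, 0.1, 106.3]
contact_force: [0.0, -0.2, -0.6]
width: 0.0938
grip_force: 0.0
```

Emit:
step_arm(
  rows=[
    {"dp": [0,0,0],"rot": [0,0,1],"fingers": 1},
    {"dp": [0,0,0],"rot": [0,0,0.6],"fingers": 1},
    {"dp": [0,0,0],"rot": [0,0,0],"fingers": 1},
  ],
)

```text
time_s: 9.65
tool_pos: [0.3669, 0.213, 0.1565]
orientation: [180.0, 0.0, 113.5]
contact_force: [0.1, 0.7, -0.2]
width: 0.0939
grip_force: 0.0
```

```bash
python3 - <<'E'
from h import *
s=status.read_state(); print(s['tool_pos'],s['orientation'],box(s['tool_pos'])-[0,.228],s['contact_force'],s['q'])
E
```

```text
[0.36690568 0.2130021  0.15649256] [1.79993364e+02 3.25476197e-02 1.13524562e+02] [-0.09729403  0.00238018] [ 0.08751972  0.70375166 -0.15261745] [ -1.17974534  30.51891657 -46.49271447 124.52758718  35.79527471
  39.09671047 -49.11545617]
```

Emit:
step_arm(
  rows=[
    {"dp": [0,0,-0.7],"rot": [0,0,0],"fingers": 1},
    {"dp": [0,0,-0.7],"rot": [0,0,0],"fingers": 1},
    {"dp": [0,0,-0.42],"rot": [0,0,0],"fingers": 1},
    {"dp": [0,0,0],"rot": [0,0,0],"fingers": 1},
    {"dp": [0.15,0.07,0],"rot": [0,0,0],"fingers": 1},
    {"dp": [0.15,0.07,0],"rot": [0,0,0],"fingers": 1},
    {"dp": [0.15,0.07,0],"rot": [0,0,0],"fingers": 1},
    {"dp": [0.15,0.07,0],"rot": [0,0,0],"fingers": 1},
    {"dp": [0.15,0.07,0],"rot": [0,0,0],"fingers": 1},
    {"dp": [0.15,0.07,0],"rot": [0,0,0],"fingers": 1},
    {"dp": [0.1,0.045,0],"rot": [0,0,0],"fingers": 1},
    {"dp": [0,0,0],"rot": [0,0,0],"fingers": 1},
  ],
)

```text
time_s: 11.15
tool_pos: [0.3837, 0.2208, 0.0432]
orientation: [-175.5, 0.9, 113.7]
contact_force: [-82.3, -18.6, 48.2]
width: 0.0939
grip_force: 43.2
```

Emit:
step_arm(
  rows=[
    {"dp": [0.045,0.02,0],"rot": [0,0,0],"fingers": 1},
    {"dp": [0.045,0.02,0],"rot": [0,0,0],"fingers": 1},
    {"dp": [0,0,0],"rot": [0,0,0],"fingers": 1},
  ],
)

```text
time_s: 11.52
tool_pos: [0.384, 0.2208, 0.0426]
orientation: [-174.9, 1.0, 113.7]
contact_force: [-91.3, -20.1, 53.1]
width: 0.0936
grip_force: 48.0
```

Emit:
step_arm(
  rows=[
    {"dp": [-0.1,-0.045,0],"rot": [0,0,0],"fingers": 1},
    {"dp": [-0.1,-0.045,0],"rot": [0,0,0],"fingers": 1},
    {"dp": [0,0,0],"rot": [0,0,0],"fingers": 1},
  ],
)

```text
time_s: 11.9
tool_pos: [0.3834, 0.2207, 0.0438]
orientation: [-176.2, 0.7, 113.7]
contact_force: [-71.7, -15.9, 40.1]
width: 0.0942
grip_force: 37.1
```

```bash
python3 - <<'E'
from h import *
s=status.read_state(); print(s['tool_pos'],s['orientation'],box(s['tool_pos'])-[0,.228],s['contact_force'],s['q'])
E
```

```text
[0.38336649 0.22069813 0.0438154 ] [-176.2195988     0.73085197  113.68349809] [-0.07912711  0.00271589] [-71.72806043 -15.89391732  40.08603396] [-10.19160514  43.755907   -35.1415185  123.13060004  47.69508186
  32.23258002 -58.04770094]
```

Emit:
step_arm(
  rows=[
    {"dp": [-0.1,-0.045,0],"rot": [0,0,0],"fingers": 1},
    {"dp": [-0.1,-0.045,0],"rot": [0,0,0],"fingers": 1},
    {"dp": [-0.1,-0.045,0],"rot": [0,0,0],"fingers": 1},
    {"dp": [-0.1,-0.045,0],"rot": [0,0,0],"fingers": 1},
    {"dp": [-0.1,-0.045,0],"rot": [0,0,0],"fingers": 1},
    {"dp": [-0.1,-0.045,0],"rot": [0,0,0],"fingers": 1},
    {"dp": [0,0,0],"rot": [0,0,0],"fingers": 1},
  ],
)

```text
time_s: 12.78
tool_pos: [0.3813, 0.2204, 0.0477]
orientation: [-179.7, 0.1, 113.6]
contact_force: [-8.8, -2.9, 4.2]
width: 0.0943
grip_force: 4.5
```

Emit:
step_arm(
  rows=[
    {"dp": [0.05,0.022,0.075],"rot": [0,0,0],"fingers": 1},
    {"dp": [0.05,0.022,0.075],"rot": [0,0,0],"fingers": 1},
    {"dp": [0.055,0.024,0.06],"rot": [0,0,0],"fingers": 1},
    {"dp": [0.055,0.024,0.06],"rot": [0,0,0],"fingers": 1},
    {"dp": [0,0,0],"rot": [0,0,0],"fingers": 1},
  ],
)

```text
time_s: 13.4
tool_pos: [0.396, 0.2268, 0.0644]
orientation: [-179.9, 0.0, 113.5]
contact_force: [-3.7, -2.5, 3.1]
width: 0.094
grip_force: 2.3
```

Emit:
step_arm(
  rows=[
    {"dp": [0.06,0.027,0.05],"rot": [0,0,0],"fingers": 1},
    {"dp": [0.06,0.027,0.05],"rot": [0,0,0],"fingers": 1},
    {"dp": [0.09,0.04,0.05],"rot": [0,0,0],"fingers": 1},
    {"dp": [0.09,0.04,0.03],"rot": [0,0,0],"fingers": 1},
    {"dp": [0.09,0.04,0],"rot": [0,0,0],"fingers": 1},
    {"dp": [0,0,0],"rot": [0,0,0],"fingers": 1},
  ],
)

```text
time_s: 14.15
tool_pos: [0.4211, 0.2391, 0.0743]
orientation: [179.9, -0.1, 113.6]
contact_force: [-0.4, -0.2, -0.0]
width: 0.094
grip_force: 0.0
```

Emit:
step_arm(
  rows=[
    {"dp": [0.09,0.04,0],"rot": [0,0,0],"fingers": 1},
    {"dp": [0.06,0.027,0],"rot": [0,0,0],"fingers": 1},
    {"dp": [0.05,0.022,0],"rot": [0,0,0],"fingers": 1},
    {"dp": [0,0,0],"rot": [0,0,0],"fingers": 1},
  ],
)

```text
time_s: 14.65
tool_pos: [0.4325, 0.2438, 0.0743]
orientation: [179.9, -0.0, 113.6]
contact_force: [0.1, -0.4, -0.6]
width: 0.0942
grip_force: 0.0
```

Emit:
step_arm(
  rows=[
    {"dp": [0.03,0.013,0],"rot": [0,0,0],"fingers": 1},
    {"dp": [0.03,0.013,0],"rot": [0,0,0],"fingers": 1},
    {"dp": [0.03,0.013,0],"rot": [0,0,0],"fingers": 1},
    {"dp": [0,0,0],"rot": [0,0,0],"fingers": 1},
  ],
)

```text
time_s: 15.15
tool_pos: [0.4335, 0.2442, 0.0738]
orientation: [-179.6, 0.1, 113.6]
contact_force: [-9.0, -2.0, 7.0]
width: 0.0939
grip_force: 4.6
```

```bash
python3 - <<'E'
from h import *
s=status.read_state(); print(s['tool_pos'],box(s['tool_pos'])-[0,.228],s['contact_force'])
A=snap('side'); B=snap('scene')
a=cv2.resize(A['color'][290:420,180:340,::-1],None,fx=3.2,fy=3.2); b=cv2.resize(B['color'][110:214,270:380,::-1],None,fx=4,fy=4)
h=max(a.shape[0],b.shape[0]); p=np.zeros((h,a.shape[1]+b.shape[1],3),np.uint8); p[:a.shape[0],:a.shape[1]]=a; p[:b.shape[0],a.shape[1]:]=b
p=cv2.resize(p,None,fx=.82,fy=.82); cv2.imwrite('pics/b2.png',p); print(p.shape)
E
```

```text
[0.43347942 0.24415552 0.07382419] [-0.02380882  0.00376329] [-9.03885331 -1.95671729  7.00640308]
(341, 781, 3)
```

View pics/b2.png

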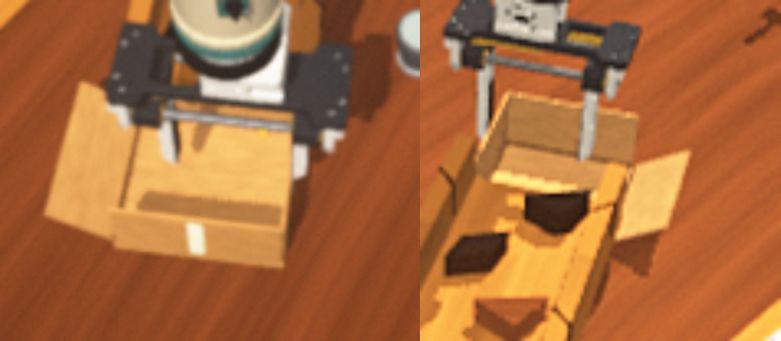

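Emit:
step_arm(
  rows=[
    {"dp": [-0.12,-0.055,0],"rot": [0,0,0],"fingers": 1},
    {"dp": [-0.04,-0.02,0.3],"rot": [0,0,0],"fingers": 1},
    {"dp": [0,0,0.8],"rot": [0,0,0],"fingers": 1},
    {"dp": [0.3,0.13,0.3],"rot": [0,0,0],"fingers": 1},
    {"dp": [0.6,0.27,0],"rot": [0,0,0],"fingers": 1},
    {"dp": [0.6,0.27,0],"rot": [0,0,0],"fingers": 1},
    {"dp": [0.5,0.22,0],"rot": [0,0,0],"fingers": 1},
    {"dp": [0,0,0],"rot": [0,0,0],"fingers": 1},
  ],
)

```text
time_s: 16.25
tool_pos: [0.5502, 0.2956, 0.1594]
orientation: [179.8, -0.1, 113.5]
contact_force: [-1.3, -0.5, 0.3]
width: 0.0942
grip_force: 0.0
```

```bash
python3 - <<'E'
from h import *
s=status.read_state(); print(s['tool_pos'],s['orientation'],box(s['tool_pos'])-[0,.228],s['contact_force'])
E
```

```text
[0.5501824  0.29563588 0.1594397 ] [ 1.79812424e+02 -9.23591165e-02  1.13482283e+02] [0.10373641 0.0033275 ] [-1.27709762 -0.53733406  0.31336508]
```

Emit:
step_arm(
  rows=[
    {"dp": [0,0,-0.7],"rot": [0,0,0],"fingers": 1},
    {"dp": [0,0,-0.7],"rot": [0,0,0],"fingers": 1},
    {"dp": [0,0,-0.5],"rot": [0,0,0],"fingers": 1},
    {"dp": [-0.15,-0.07,0],"rot": [0,0,0],"fingers": 1},
    {"dp": [-0.15,-0.07,0],"rot": [0,0,0],"fingers": 1},
    {"dp": [-0.06,-0.027,0],"rot": [0,0,0],"fingers": 1},
    {"dp": [0,0,0],"rot": [0,0,0],"fingers": 1},
  ],
)

```text
time_s: 17.12
tool_pos: [0.5278, 0.2858, 0.0463]
orientation: [179.7, -0.0, 113.6]
contact_force: [2.2, 2.3, 2.7]
width: 0.094
grip_force: 1.5
```

Emit:
step_arm(
  rows=[
    {"dp": [-0.06,-0.027,0],"rot": [0,0,0],"fingers": 1},
    {"dp": [0,0,0],"rot": [0,0,0],"fingers": 1},
  ],
)

```text
time_s: 17.38
tool_pos: [0.527, 0.2855, 0.0466]
orientation: [179.4, -0.1, 113.6]
contact_force: [7.6, 2.5, 3.7]
width: 0.0942
grip_force: 3.9
```

Emit:
step_arm(
  rows=[
    {"dp": [-0.045,-0.02,0.07],"rot": [0,0,0],"fingers": 1},
    {"dp": [-0.055,-0.024,0.07],"rot": [0,0,0],"fingers": 1},
    {"dp": [-0.055,-0.024,0.06],"rot": [0,0,0],"fingers": 1},
    {"dp": [-0.06,-0.027,0.05],"rot": [0,0,0],"fingers": 1},
    {"dp": [-0.06,-0.027,0.05],"rot": [0,0,0],"fingers": 1},
    {"dp": [0,0,0],"rot": [0,0,0],"fingers": 1},
  ],
)

```text
time_s: 18.12
tool_pos: [0.506, 0.2758, 0.0628]
orientation: [180.0, -0.0, 113.6]
contact_force: [2.3, 0.8, 2.5]
width: 0.0937
grip_force: 1.3
```

Emit:
step_arm(
  rows=[
    {"dp": [-0.09,-0.04,0.05],"rot": [0,0,0],"fingers": 1},
    {"dp": [-0.09,-0.04,0.03],"rot": [0,0,0],"fingers": 1},
    {"dp": [-0.09,-0.04,0],"rot": [0,0,0],"fingers": 1},
    {"dp": [-0.09,-0.04,0],"rot": [0,0,0],"fingers": 1},
    {"dp": [-0.06,-0.027,0],"rot": [0,0,0],"fingers": 1},
    {"dp": [0,0,0],"rot": [0,0,0],"fingers": 1},
  ],
)

```text
time_s: 18.88
tool_pos: [0.4799, 0.2637, 0.0668]
orientation: [-179.9, 0.0, 113.6]
contact_force: [0.4, -0.4, -0.0]
width: 0.094
grip_force: 0.0
```

Emit:
step_arm(
  rows=[
    {"dp": [-0.04,-0.018,0],"rot": [0,0,0],"fingers": 1},
    {"dp": [-0.03,-0.013,0],"rot": [0,0,0],"fingers": 1},
    {"dp": [-0.03,-0.013,0],"rot": [0,0,0],"fingers": 1},
    {"dp": [-0.03,-0.013,0],"rot": [0,0,0],"fingers": 1},
    {"dp": [0,0,0],"rot": [0,0,0],"fingers": 1},
  ],
)

```text
time_s: 19.5
tool_pos: [0.477, 0.2628, 0.0674]
orientation: [179.6, -0.1, 113.6]
contact_force: [10.2, 3.5, -7.4]
width: 0.0939
grip_force: 5.4
```

Emit:
step_arm(
  rows=[
    {"dp": [0.15,0.07,0],"rot": [0,0,0],"fingers": 1},
    {"dp": [0.05,0.02,0.5],"rot": [0,0,0],"fingers": 1},
    {"dp": [0,0,0.9],"rot": [0,0,0],"fingers": 1},
    {"dp": [0,0,0.9],"rot": [0,0,0],"fingers": 1},
    {"dp": [0,0,0.9],"rot": [0,0,0],"fingers": 1},
    {"dp": [0.2,-0.3,0.8],"rot": [0,0,-0.8],"fingers": 1},
    {"dp": [0.2,-0.6,0.6],"rot": [0,0,-0.8],"fingers": 1},
    {"dp": [0.2,-0.7,0.3],"rot": [0,0,-0.8],"fingers": 1},
    {"dp": [0.2,-0.7,0],"rot": [0,0,-0.8],"fingers": 1},
    {"dp": [0.2,-0.7,0],"rot": [0,0,-0.8],"fingers": 1},
    {"dp": [0.2,-0.7,0],"rot": [0,0,-0.8],"fingers": 1},
    {"dp": [0.2,-0.7,0],"rot": [0,0,-0.8],"fingers": 1},
    {"dp": [0.2,-0.7,0],"rot": [0,0,-0.8],"fingers": 1},
    {"dp": [0.2,-0.7,0],"rot": [0,0,-0.8],"fingers": 1},
    {"dp": [0.2,-0.7,0],"rot": [0,0,-0.8],"fingers": 1},
    {"dp": [0.2,-0.7,0],"rot": [0,0,-0.8],"fingers": 1},
    {"dp": [0.2,-0.7,0],"rot": [0,0,-0.8],"fingers": 1},
    {"dp": [0.1,-0.7,0],"rot": [0,0,-0.6],"fingers": 1},
    {"dp": [0,0,0],"rot": [0,0,0],"fingers": 1},
  ],
)

```text
time_s: 21.88
tool_pos: [0.6339, -0.2537, 0.3594]
orientation: [-179.8, 0.1, 66.5]
contact_force: [0.5, 0.9, -0.5]
width: 0.0941
grip_force: 0.0
```

```bash
python3 - <<'E'
from h import *
s=status.read_state(); print(s['tool_pos'],s['orientation'],s['contact_force'],s['q'],s['time_s'])
W3=snap('wrist','w3'); np.save('w3.npy',W3,allow_pickle=True)
S=snap('side');A=snap('scene'); np.save('s3.npy',S,allow_pickle=True); np.save('a3.npy',A,allow_pickle=True)
a=cv2.resize(W3['color'][:,:,::-1],None,fx=1,fy=1); b=cv2.resize(S['color'][100:240,230:350,::-1],None,fx=2,fy=2)
p=np.zeros((420,800,3),np.uint8); p[:,:560]=a; p[:280,560:]=b
cv2.imwrite('pics/w3c.png',p); print(W3['eye'])
E
```

```text
[ 0.63387844 -0.25367333  0.35937951] [-1.79840770e+02  9.20489857e-02  6.65015217e+01] [ 0.52630059  0.88591153 -0.52993427] [ 37.89949042  37.19382667 -37.24391935  68.17491082  21.75203008
  81.52036631 -20.2363246 ] 21.875
[ 0.66485899 -0.18448058  0.52256343]
```

View pics/w3c.png

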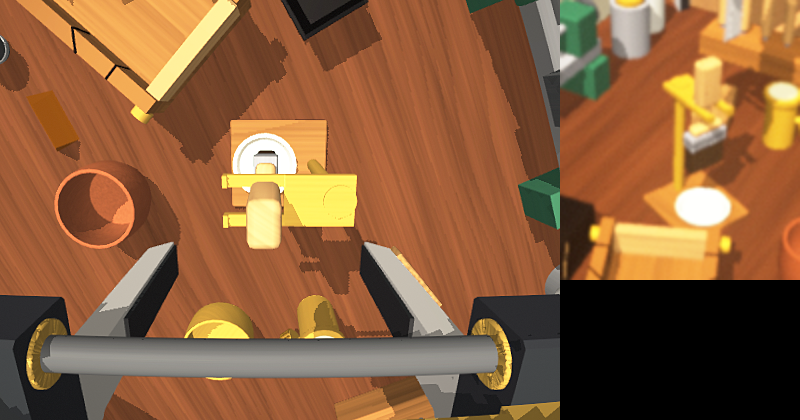

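```bash
python3 - <<'E'
from h import *
np.set_printoptions(precision=4,suppress=True)
w=load('w3')
q=onz(w,[[248,230],[281,230],[264,212],[264,248]],.285); print('handle',q,q[:2].mean(0))
f=onz(w,[[222,181],[222,222],[357,175],[357,226]],.215); print('fork',f); a=(f[2]+f[3]-f[0]-f[1])/2; print(np.degrees(np.arctan2(a[1],a[0])))
u=a[:2]/np.linalg.norm(a[:2]); tip=(f[0]+f[1])[:2]/2; print('seat',tip+.036*u, u)
E
```

```text
handle [[ 0.62   -0.2515  0.285 ]
 [ 0.6401 -0.2603  0.285 ]
 [ 0.6347 -0.2444  0.285 ]
 [ 0.6246 -0.2675  0.285 ]] [ 0.63   -0.2559  0.285 ]
fork [[ 0.6046 -0.2237  0.215 ]
 [ 0.5893 -0.2559  0.215 ]
 [ 0.7094 -0.2636  0.215 ]
 [ 0.6941 -0.3054  0.215 ]]
-23.11016600157534
seat [ 0.63   -0.2539] [ 0.9198 -0.3925]
```

Emit:
step_arm(
  newtons=40,
  rows=[
    {"dp": [-0.06,0,-0.5],"rot": [0,0,0],"fingers": 1},
    {"dp": [0,0,-0.5],"rot": [0,0,0],"fingers": 1},
    {"dp": [0,0,-0.5],"rot": [0,0,0],"fingers": 1},
    {"dp": [0,0,-0.47],"rot": [0,0,0],"fingers": 1},
    {"dp": [0,0,0],"rot": [0,0,0],"fingers": 0.6},
    {"dp": [0,0,0],"rot": [0,0,0],"fingers": 0.4},
    {"dp": [0,0,0],"rot": [0,0,0],"fingers": 0},
    {"dp": [0,0,0],"rot": [0,0,0],"fingers": 0},
    {"dp": [0,0,0],"rot": [0,0,0],"fingers": 0},
    {"dp": [0,0,0],"rot": [0,0,0],"fingers": 0},
    {"dp": [0,0,0],"rot": [0,0,0],"fingers": 0},
  ],
)

```text
time_s: 23.4
tool_pos: [0.6314, -0.2496, 0.2429]
orientation: [-180.0, -0.0, 66.8]
contact_force: [0.1, -0.1, 0.5]
width: 0.0275
grip_force: 0.0
```

Emit:
step_arm(
  rows=[
    {"dp": [0,0,0],"rot": [0,0,0],"fingers": 0},
    {"dp": [0,0,0],"rot": [0,0,0],"fingers": 0},
    {"dp": [0,0,0],"rot": [0,0,0],"fingers": 0},
  ],
)

```text
time_s: 23.78
tool_pos: [0.6314, -0.2496, 0.2428]
orientation: [-180.0, -0.0, 66.8]
contact_force: [0.1, 0.1, -0.6]
width: 0.0236
grip_force: 40.0
```

Emit:
step_arm(
  rows=[
    {"dp": [0,0,0.12],"rot": [0,0,0],"fingers": 0},
    {"dp": [0,0,0.13],"rot": [0,0,0],"fingers": 0},
    {"dp": [0,0,0],"rot": [0,0,0],"fingers": 0},
    {"dp": [-0.27,0.115,0],"rot": [0,0,0],"fingers": 0},
    {"dp": [-0.27,0.115,0],"rot": [0,0,0],"fingers": 0},
    {"dp": [-0.27,0.115,0],"rot": [0,0,0],"fingers": 0},
    {"dp": [-0.27,0.115,0],"rot": [0,0,0],"fingers": 0},
    {"dp": [-0.2,0.08,0],"rot": [0,0,0],"fingers": 0},
    {"dp": [0,0,0.7],"rot": [0,0,0],"fingers": 0},
    {"dp": [0,0,0.9],"rot": [0,0,0],"fingers": 0},
    {"dp": [0,0,0],"rot": [0,0,0],"fingers": 0},
  ],
)

```text
time_s: 25.15
tool_pos: [0.5571, -0.2169, 0.3583]
orientation: [179.5, -0.1, 66.8]
contact_force: [-1.2, 1.0, -1.0]
width: 0.024
grip_force: 40.0
```

```bash
cat >> h.py <<'E'
def rim(s,hue,z,guess,R):
    # outer rim circle: colour mask near the guess, hull of blob; centre via extreme rays on rim plane (min circle of top-plane hull)
    hsv=cv2.cvtColor(s['color'],cv2.COLOR_RGB2HSV); m=cv2.inRange(hsv,(hue[0],hue[2],90),(hue[1],255,255))
    a=np.linspace(0,2*np.pi,60); ring=proj(s,np.c_[guess[0]+R*np.cos(a),guess[1]+R*np.sin(a),np.full(60,z)])
    return m,ring
E
python3 - <<'E'
from h import *
s=status.read_state(); print(s['tool_pos'],s['orientation'],s['contact_force'],s['width'])
A=snap('scene'); S=snap('side'); np.save('a4.npy',A,allow_pickle=True); np.save('s4.npy',S,allow_pickle=True)
for n,x,x0 in(('scene',A,load('scene0')),('side',S,load('side0'))):
    d=cv2.absdiff(x['color'],x0['color']).max(2)
    for nm,P in(('pan',(.4705,-.417,.03)),('jar',(.42,-.209,.05))):
        u,v=proj(x,P)[0].astype(int); print(n,nm,(u,v),(d[v-22:v+22,u-22:u+22]>50).mean())
# stand brush check: colours
b=cv2.resize(S['color'][100:260,230:400,::-1],None,fx=3,fy=3); cv2.imwrite('pics/b4.png',b)
E
```

```text
[ 0.55714153 -0.21694993  0.35830708] [ 1.79492502e+02 -6.96979972e-02  6.68454690e+01] [-1.15036826  0.97035215 -1.02280533] 0.024021568559796643
scene pan (np.int64(148), np.int64(289)) 0.4535123966942149
scene jar (np.int64(197), np.int64(228)) 0.056818181818181816
side pan (np.int64(366), np.int64(186)) 0.4152892561983471
side jar (np.int64(356), np.int64(227)) 0.0
```

```bash
cat >> h.py <<'E'
def blobs(s,lo,hi,amin=120):
    m=cv2.inRange(cv2.cvtColor(s['color'],cv2.COLOR_RGB2HSV),lo,hi)
    n,l,st,c=cv2.connectedComponentsWithStats(m); return [(st[i].tolist()) for i in range(1,n) if st[i,4]>=amin]
E
python3 - <<'E'
from h import *
for k in('scene0','a3','a4','side0','s3','s4'):
    print(k,'Y',[b for b in blobs(load(k),(18,195,120),(28,255,255),300)])
E
```

```text
scene0 Y [[126, 266, 44, 47, 1283], [128, 324, 43, 39, 622]]
a3 Y [[105, 276, 47, 48, 1358], [128, 317, 43, 46, 762]]
a4 Y [[106, 276, 65, 87, 2150]]
side0 Y [[282, 137, 25, 59, 349], [332, 144, 24, 31, 429], [352, 172, 33, 33, 862]]
s3 Y [[282, 138, 24, 57, 307], [332, 144, 24, 31, 422], [361, 166, 32, 31, 803]]
s4 Y [[282, 137, 28, 59, 358], [332, 147, 24, 27, 401], [361, 166, 32, 32, 805]]
```

```bash
python3 - <<'E'
from h import *
P=np.array([.4705,-.417,.03])
for k,d in(('a3',[-19.5,10]),('s3',[8.5,-6])):
    s=load(k); p=proj(s,P)+d; print(k,p,onz(s,p,.03))
a,s=load('a3'),load('s3'); print(tri(a,proj(a,P)+[-19.5,10],s,proj(s,P)+[8.5,-6]))
w=load('w3'); print('w3 pan pred',proj(w,[.4705,-.417,.055]), [b for b in blobs(w,(18,150,90),(30,255,255),300)])
E
```

```text
a3 [[128.74526729 299.19303418]] [[ 0.45902424 -0.46644819  0.03      ]]
s3 [[375.09457898 180.91437199]] [[ 0.45763788 -0.46147318  0.03      ]]
[[ 0.45795736 -0.46559972  0.02739788  0.00163985]]
w3 pan pred [[209.18568703 320.16068536]] [[222, 159, 135, 68, 4659], [280, 295, 65, 44, 1585], [184, 302, 70, 37, 1859], [26, 319, 41, 71, 1339], [471, 318, 41, 72, 1322], [413, 402, 147, 18, 1197]]
```

Emit:
step_arm(
  rows=[
    {"dp": [-0.3,-0.7,0],"rot": [0,0,0],"fingers": 0},
    {"dp": [-0.3,-0.7,0],"rot": [0,0,0],"fingers": 0},
    {"dp": [-0.3,-0.7,0],"rot": [0,0,0],"fingers": 0},
    {"dp": [-0.3,-0.7,0],"rot": [0,0,0],"fingers": 0},
    {"dp": [-0.3,-0.7,0],"rot": [0,0,0],"fingers": 0},
    {"dp": [-0.3,-0.7,0],"rot": [0,0,0],"fingers": 0},
    {"dp": [-0.3,-0.7,0],"rot": [0,0,0],"fingers": 0},
    {"dp": [0,-0.4,0],"rot": [0,0,0],"fingers": 0},
    {"dp": [0,0,0],"rot": [0,0,0],"fingers": 0},
  ],
)

```text
time_s: 26.38
tool_pos: [0.4269, -0.5365, 0.3508]
orientation: [-179.8, -0.1, 66.7]
contact_force: [0.9, 1.5, -1.5]
width: 0.0237
grip_force: 40.0
```

```bash
python3 - <<'E'
from h import *
np.set_printoptions(precision=4,suppress=True)
s=status.read_state(); print(s['tool_pos'],s['orientation'])
w=snap('wrist','w5'); np.save('w5.npy',w,allow_pickle=True)
print(proj(w,[[.4585,-.465,.055]]),blobs(w,(16,130,80),(32,255,255),500))
E
```

```text
[ 0.4269 -0.5365  0.3508] [-179.7757   -0.0766   66.669 ]
[[269.9988 105.3454]] [[438, 0, 95, 95, 4004], [347, 42, 94, 80, 2682], [227, 61, 88, 90, 6212], [414, 164, 146, 120, 8278], [237, 194, 64, 144, 3659], [432, 302, 47, 34, 828], [199, 322, 15, 74, 647], [324, 322, 15, 74, 598], [447, 373, 76, 47, 2652], [223, 379, 90, 41, 2429], [328, 403, 128, 17, 1070]]
```

View pics/w5.png

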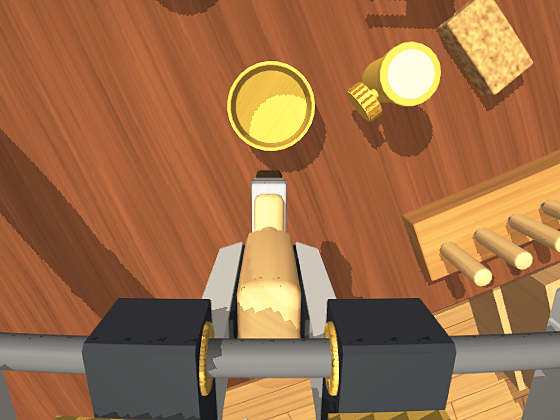

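Emit:
step_arm(
  rows=[
    {"dp": [0.27,0.61,0],"rot": [0,0,0],"fingers": 0},
    {"dp": [0.27,0.61,0],"rot": [0,0,0],"fingers": 0},
    {"dp": [0,0,0],"rot": [0,0,0],"fingers": 0},
    {"dp": [0,0,-0.7],"rot": [0,0,0],"fingers": 0},
    {"dp": [0,0,-0.7],"rot": [0,0,0],"fingers": 0},
    {"dp": [0,0,-0.6],"rot": [0,0,0],"fingers": 0},
    {"dp": [0,0,0],"rot": [0,0,0],"fingers": 0},
  ],
)

```text
time_s: 27.3
tool_pos: [0.459, -0.4602, 0.2309]
orientation: [-179.6, -0.1, 66.9]
contact_force: [-0.3, -0.4, 0.0]
width: 0.0235
grip_force: 40.0
```

Emit:
step_arm(
  rows=[
    {"dp": [0,-0.04,-0.4],"rot": [0,0,0],"fingers": 0},
    {"dp": [0,0,-0.4],"rot": [0,0,0],"fingers": 0},
    {"dp": [0,0,-0.3],"rot": [0,0,0],"fingers": 0},
    {"dp": [0,0,0],"rot": [0,0,0],"fingers": 0},
    {"dp": [0,0,0],"rot": [0,0,0],"fingers": 0},
    {"dp": [0,0,0],"rot": [0,0,0],"fingers": 0},
  ],
)

```text
time_s: 28.05
tool_pos: [0.4617, -0.4647, 0.1691]
orientation: [179.9, 0.0, 66.9]
contact_force: [-0.6, 0.2, -0.9]
width: 0.0239
grip_force: 40.0
```

Emit:
step_arm(
  rows=[
    {"dp": [0,0,0],"rot": [0,0,0],"fingers": 0},
    {"dp": [0,0,0.5],"rot": [0,0,0],"fingers": 0},
    {"dp": [0,0,0.9],"rot": [0,0,0],"fingers": 0},
    {"dp": [0,0,0.9],"rot": [0,0,0],"fingers": 0},
    {"dp": [0,0,0.9],"rot": [0,0,0],"fingers": 0},
    {"dp": [0.27,0.7,0.5],"rot": [0,0,-0.94],"fingers": 0},
    {"dp": [0.27,0.7,0.3],"rot": [0,0,-0.94],"fingers": 0},
    {"dp": [0.27,0.7,0],"rot": [0,0,-0.94],"fingers": 0},
    {"dp": [0.27,0.7,0],"rot": [0,0,-0.94],"fingers": 0},
    {"dp": [0.27,0.7,0],"rot": [0,0,-0.94],"fingers": 0},
    {"dp": [0.27,0.7,0],"rot": [0,0,-0.94],"fingers": 0},
    {"dp": [0.27,0.7,0],"rot": [0,0,-0.94],"fingers": 0},
    {"dp": [0.27,0.7,0],"rot": [0,0,-0.94],"fingers": 0},
    {"dp": [0.27,0.7,0],"rot": [0,0,-0.94],"fingers": 0},
    {"dp": [0.26,0.7,0],"rot": [0,0,-0.9],"fingers": 0},
    {"dp": [0,0,0],"rot": [0,0,0],"fingers": 0},
  ],
)

```text
time_s: 30.05
tool_pos: [0.6229, -0.0387, 0.4082]
orientation: [-179.9, -0.1, 24.4]
contact_force: [-1.3, -0.1, -0.5]
width: 0.0239
grip_force: 40.0
```

```bash
cat >> h.py <<'E'
def dark(s): # dark/walnut pieces on the bed
    hsv=cv2.cvtColor(s['color'],cv2.COLOR_RGB2HSV); poly=proj(s,[[*W(x,y),.06] for x,y in((-.063,-.14),(.063,-.14),(.063,.16),(-.063,.16))])
    m=np.zeros(hsv.shape[:2],np.uint8); cv2.fillPoly(m,[poly.astype(np.int32)],255)
    b=((hsv[...,2]<75)&(m>0)).astype(np.uint8); n,l,st,c=cv2.connectedComponentsWithStats(b)
    return [(st[i,4],box(onz(s,c[i:i+1],.085)[0]).round(3).tolist()) for i in range(1,n) if st[i,4]>25]
E
python3 - <<'E'
from h import *
np.set_printoptions(precision=4,suppress=True)
s=status.read_state(); print(s['tool_pos'],s['orientation'],box(s['tool_pos']),s['width'])
for c,k in(('scene','scene0'),('side','side0')):
    x=snap(c); print(c,dark(load(k)),dark(x)); np.save(c+'6.npy',x,allow_pickle=True)
E
```

```text
[ 0.6229 -0.0387  0.4082] [-179.8548   -0.1091   24.3887] [ 0.0342 -0.1037] 0.023948261432132814
scene [(np.int32(154), [0.03, 0.104]), (np.int32(103), [-0.023, 0.023])] [(np.int32(171), [0.031, 0.105]), (np.int32(146), [-0.023, 0.025])]
side [(np.int32(203), [-0.029, 0.052]), (np.int32(279), [0.027, 0.127])] [(np.int32(198), [-0.029, 0.053]), (np.int32(276), [0.027, 0.127])]
```

Emit:
step_arm(
  rows=[
    {"dp": [0,0,-0.9],"rot": [0,0,0],"fingers": 0},
    {"dp": [0,0,-0.9],"rot": [0,0,0],"fingers": 0},
    {"dp": [0,0,-0.8],"rot": [0,0,0],"fingers": 0},
    {"dp": [0,0,-0.55],"rot": [0,0,0],"fingers": 0},
    {"dp": [0,0,0],"rot": [0,0,0],"fingers": 0},
    {"dp": [0,0,0],"rot": [0,0,0],"fingers": 0},
  ],
)

```text
time_s: 30.9
tool_pos: [0.6234, -0.0452, 0.2205]
orientation: [179.9, -0.1, 23.9]
contact_force: [0.3, 0.3, -0.7]
width: 0.024
grip_force: 40.0
```

Emit:
step_arm(
  rows=[
    {"dp": [0,0,-0.21],"rot": [0,0,0],"fingers": 0},
    {"dp": [-0.1,0.23,0],"rot": [0,0,0],"fingers": 0},
    {"dp": [-0.1,0.23,0],"rot": [0,0,0],"fingers": 0},
    {"dp": [-0.1,0.23,0],"rot": [0,0,0],"fingers": 0},
    {"dp": [-0.1,0.23,0],"rot": [0,0,0],"fingers": 0},
    {"dp": [-0.1,0.23,0],"rot": [0,0,0],"fingers": 0},
    {"dp": [-0.1,0.23,0],"rot": [0,0,0],"fingers": 0},
    {"dp": [-0.1,0.23,0],"rot": [0,0,0],"fingers": 0},
    {"dp": [-0.1,0.23,0],"rot": [0,0,0],"fingers": 0},
    {"dp": [-0.1,0.23,0],"rot": [0,0,0],"fingers": 0},
    {"dp": [0,0,0],"rot": [0,0,0],"fingers": 0},
  ],
)

```text
time_s: 32.28
tool_pos: [0.5678, 0.0818, 0.2064]
orientation: [-179.9, -0.0, 24.1]
contact_force: [-0.4, 0.3, -1.4]
width: 0.0239
grip_force: 40.0
```

```bash
python3 - <<'E'
from h import *
s=status.read_state(); print(s['tool_pos'],s['orientation'],box(s['tool_pos']),s['contact_force'])
E
```

```text
[0.56776357 0.08183762 0.20639084] [-1.79945480e+02 -9.69480737e-03  2.40984279e+01] [0.03284506 0.02887252] [-0.36041381  0.31779579 -1.44765279]
```

Emit:
step_arm(
  rows=[
    {"dp": [-0.1,0.23,0],"rot": [0,0,0],"fingers": 0},
    {"dp": [-0.1,0.23,0],"rot": [0,0,0],"fingers": 0},
    {"dp": [-0.1,0.23,0],"rot": [0,0,0],"fingers": 0},
    {"dp": [-0.1,0.23,0],"rot": [0,0,0],"fingers": 0},
    {"dp": [-0.1,0.23,0],"rot": [0,0,0],"fingers": 0},
    {"dp": [-0.1,0.23,0],"rot": [0,0,0],"fingers": 0},
    {"dp": [-0.1,0.23,0],"rot": [0,0,0],"fingers": 0},
    {"dp": [-0.1,0.23,0],"rot": [0,0,0],"fingers": 0},
    {"dp": [-0.1,0.23,0],"rot": [0,0,0],"fingers": 0},
    {"dp": [-0.1,0.23,0],"rot": [0,0,0],"fingers": 0},
    {"dp": [-0.07,0.15,0],"rot": [0,0,0],"fingers": 0},
    {"dp": [0,0,0],"rot": [0,0,0],"fingers": 0},
  ],
)

```text
time_s: 33.78
tool_pos: [0.5038, 0.2279, 0.2063]
orientation: [-180.0, -0.0, 24.0]
contact_force: [0.9, -0.3, -0.5]
width: 0.0235
grip_force: 40.0
```

```bash
python3 - <<'E'
from h import *
s=status.read_state(); print(s['tool_pos'],s['orientation'],box(s['tool_pos']),s['contact_force'],s['width'])
E
```

```text
[0.50382033 0.2278677  0.20634074] [-1.79983235e+02 -1.02525616e-02  2.40386315e+01] [0.03382334 0.18827672] [ 0.90916097 -0.30110565 -0.47091217] 0.023502280776794688
```

Emit:
step_arm(
  rows=[
    {"dp": [0,0,0.8],"rot": [0,0,0],"fingers": 0},
    {"dp": [0.03,-0.2,0.6],"rot": [0,0,0],"fingers": 0},
    {"dp": [0.13,-0.6,0],"rot": [0,0,0],"fingers": 0},
    {"dp": [0.13,-0.6,0],"rot": [0,0,0],"fingers": 0},
    {"dp": [0.13,-0.6,0],"rot": [0,0,0],"fingers": 0},
    {"dp": [0.13,-0.6,0],"rot": [0,0,0],"fingers": 0},
    {"dp": [0.13,-0.6,0],"rot": [0,0,0],"fingers": 0},
    {"dp": [0.13,-0.6,0],"rot": [0,0,0],"fingers": 0},
    {"dp": [0.13,-0.6,0],"rot": [0,0,0],"fingers": 0},
    {"dp": [0.1,-0.45,0],"rot": [0,0,0],"fingers": 0},
    {"dp": [0,0,0],"rot": [0,0,0],"fingers": 0},
  ],
)

```text
time_s: 35.15
tool_pos: [0.5666, -0.0677, 0.2898]
orientation: [179.9, 0.1, 23.6]
contact_force: [-0.7, 0.9, -1.0]
width: 0.0238
grip_force: 40.0
```

```bash
python3 - <<'E'
from h import *
s=status.read_state(); print(s['tool_pos'],s['orientation'],box(s['tool_pos']),s['contact_force'],s['width'])
S=snap('side','s7'); A=snap('scene','a7'); print(dark(S),dark(A))
for c,k in((S,'side6'),(A,'scene6')):
    d=(cv2.absdiff(c['color'],load(k)['color']).max(2)>60).astype(np.uint8); n,l,st,ce=cv2.connectedComponentsWithStats(d)
    print([(st[i].tolist(),box(onz(c,ce[i:i+1],.06)[0]).round(3).tolist()) for i in range(1,n) if st[i,4]>40])
E
```

```text
[ 0.5665527  -0.06774882  0.28976921] [1.79940006e+02 7.17090919e-02 2.36089595e+01] [-0.02909787 -0.10728223] [-0.7325215   0.94715331 -0.99497704] 0.02378700192093059
[(np.int32(165), [-0.032, 0.06])] [(np.int32(58), [-0.025, 0.028])]
[([235, 0, 11, 15, 109], [0.525, -2.207]), ([326, 0, 72, 28, 648], [-0.25, -2.229]), ([340, 0, 18, 8, 73], [-0.193, -2.422]), ([489, 0, 17, 54, 472], [-1.201, -2.15]), ([501, 0, 11, 50, 239], [-1.296, -2.253]), ([269, 5, 33, 36, 878], [0.185, -1.899]), ([240, 34, 44, 49, 1261], [0.247, -1.321]), ([300, 46, 12, 42, 188], [0.006, -1.317]), ([237, 69, 73, 115, 4312], [0.06, -0.683]), ([237, 99, 20, 14, 209], [0.224, -0.812]), ([512, 121, 41, 8, 126], [-0.946, -0.838]), ([257, 127, 10, 12, 95], [0.129, -0.618]), ([507, 126, 41, 9, 110], [-0.903, -0.782]), ([268, 129, 5, 11, 43], [0.095, -0.611]), ([327, 132, 42, 16, 287], [-0.203, -0.627]), ([333, 144, 18, 9, 41], [-0.167, -0.547]), ([507, 144, 7, 30, 106], [-0.781, -0.568]), ([332, 153, 11, 22, 161], [-0.154, -0.461]), ([348, 155, 9, 8, 44], [-0.208, -0.501]), ([278, 184, 30, 37, 608], [-0.022, -0.237]),
[... 830 characters left out ...]
, 235, 23, 30, 350], [-0.071, -0.222]), ([222, 271, 21, 17, 43], [-0.068, -0.31]), ([214, 281, 11, 24, 48], [-0.077, -0.357]), ([251, 284, 10, 18, 58], [0.008, -0.332]), ([225, 301, 20, 22, 138], [-0.025, -0.39]), ([164, 303, 34, 47, 268], [-0.124, -0.472]), ([130, 315, 35, 22, 156], [-0.19, -0.484]), ([207, 315, 20, 34, 178], [-0.038, -0.454]), ([43, 334, 30, 23, 119], [-0.354, -0.589]), ([144, 339, 44, 51, 294], [-0.112, -0.558]), ([69, 348, 55, 31, 600], [-0.253, -0.594]), ([130, 355, 80, 65, 1070], [-0.069, -0.58]), ([105, 367, 19, 19, 109], [-0.198, -0.61]), ([8, 386, 46, 16, 189], [-0.339, -0.691]), ([47, 393, 77, 27, 377], [-0.208, -0.677]), ([152, 408, 12, 12, 44], [-0.075, -0.647])]
```

Emit:
step_arm(
  rows=[
    {"dp": [0,0,-0.7],"rot": [0,0,0.05],"fingers": 0},
    {"dp": [0,0,-0.68],"rot": [0,0,0.05],"fingers": 0},
    {"dp": [0,0,0],"rot": [0,0,0],"fingers": 0},
    {"dp": [-0.1,0.23,0],"rot": [0,0,0],"fingers": 0},
    {"dp": [-0.1,0.23,0],"rot": [0,0,0],"fingers": 0},
    {"dp": [-0.1,0.23,0],"rot": [0,0,0],"fingers": 0},
    {"dp": [-0.1,0.23,0],"rot": [0,0,0],"fingers": 0},
    {"dp": [-0.1,0.23,0],"rot": [0,0,0],"fingers": 0},
    {"dp": [-0.1,0.23,0],"rot": [0,0,0],"fingers": 0},
    {"dp": [0,0,0],"rot": [0,0,0],"fingers": 0},
  ],
)

```text
time_s: 36.5
tool_pos: [0.5302, 0.0202, 0.2076]
orientation: [-180.0, -0.0, 24.5]
contact_force: [0.4, -0.7, -0.9]
width: 0.0241
grip_force: 40.0
```

```bash
python3 - <<'E'
from h import *
s=status.read_state(); print(s['tool_pos'],s['orientation'],box(s['tool_pos']),s['contact_force'],s['width'])
E
```

```text
[0.53017514 0.02022172 0.20760458] [-1.79977096e+02 -7.61968778e-03  2.45461944e+01] [-0.02655115 -0.01212639] [ 0.35385488 -0.71576259 -0.94909282] 0.02406952098129724
```

Emit:
step_arm(
  rows=[
    {"dp": [-0.1,0.23,0],"rot": [0,0,0],"fingers": 0},
    {"dp": [-0.1,0.23,0],"rot": [0,0,0],"fingers": 0},
    {"dp": [-0.1,0.23,0],"rot": [0,0,0],"fingers": 0},
    {"dp": [-0.1,0.23,0],"rot": [0,0,0],"fingers": 0},
    {"dp": [-0.1,0.23,0],"rot": [0,0,0],"fingers": 0},
    {"dp": [-0.1,0.23,0],"rot": [0,0,0],"fingers": 0},
    {"dp": [-0.1,0.23,0],"rot": [0,0,0],"fingers": 0},
    {"dp": [-0.1,0.23,0],"rot": [0,0,0],"fingers": 0},
    {"dp": [-0.1,0.23,0],"rot": [0,0,0],"fingers": 0},
    {"dp": [-0.1,0.23,0],"rot": [0,0,0],"fingers": 0},
    {"dp": [-0.1,0.23,0],"rot": [0,0,0],"fingers": 0},
    {"dp": [-0.1,0.23,0],"rot": [0,0,0],"fingers": 0},
    {"dp": [-0.1,0.23,0],"rot": [0,0,0],"fingers": 0},
    {"dp": [-0.03,0.07,0],"rot": [0,0,0],"fingers": 0},
    {"dp": [0,0,0],"rot": [0,0,0],"fingers": 0},
    {"dp": [0,0,0.9],"rot": [0,0,0],"fingers": 0},
    {"dp": [0.1,-0.4,0.9],"rot": [0,0,0],"fingers": 0},
    {"dp": [0.2,-0.6,0.2],"rot": [0,0,0],"fingers": 0},
    {"dp": [0.2,-0.6,0],"rot": [0,0,0],"fingers": 0},
    {"dp": [0,0,0],"rot": [0,0,0],"fingers": 0},
  ],
)

```text
time_s: 39.0
tool_pos: [0.4819, 0.1019, 0.3273]
orientation: [179.9, 0.0, 24.0]
contact_force: [0.9, 0.3, -1.2]
width: 0.0238
grip_force: 40.0
```

```bash
python3 - <<'E'
from h import *
s=status.read_state(); print(s['tool_pos'],s['orientation'],box(s['tool_pos']),s['contact_force'],s['width'],s['time_s'])
S=snap('side'); A=snap('scene'); np.save('s8.npy',S,allow_pickle=True); np.save('a8.npy',A,allow_pickle=True)
a=cv2.resize(S['color'][205:405,200:340,::-1],None,fx=3,fy=3); b=cv2.resize(A['color'][110:250,230:355,::-1],None,fx=3,fy=3)
p=np.zeros((600,795,3),np.uint8); p[:,:420]=a; p[:420,420:795]=b; cv2.imwrite('pics/m8.png',p)
E
```

```text
[0.48186412 0.10190058 0.32730712] [1.79881493e+02 4.31869251e-02 2.39716815e+01] [-0.03746448  0.08213534] [ 0.890031    0.26743934 -1.18715727] 0.023829593059902558 39.0
```

View pics/m8.png

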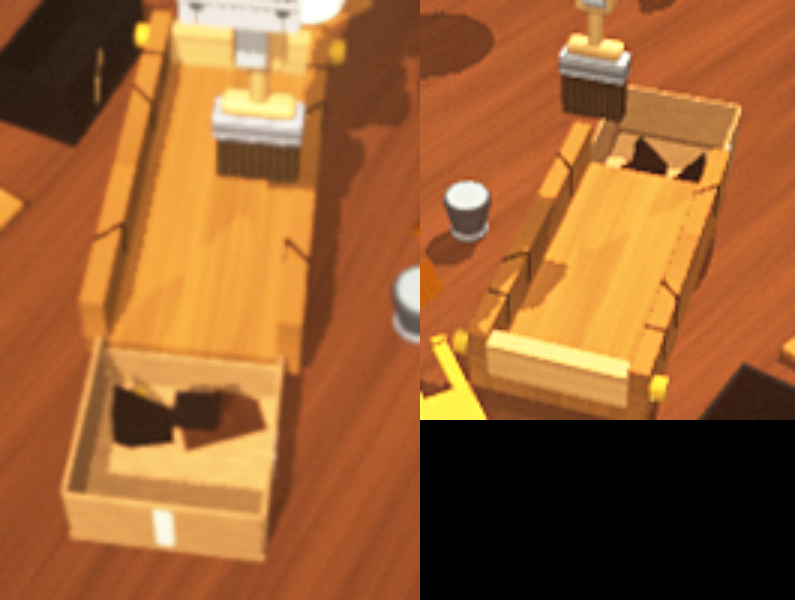

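```bash
python3 - <<'E'
from h import *
A,S=load('a8'),load('s8')
P=[.42,-.209,.045]
for n,x,x0 in(('scene',A,load('scene0')),('side',S,load('side0'))):
    u,v=proj(x,P)[0].astype(int); t=x0['color'][v-24:v+24,u-22:u+22]
    r=cv2.matchTemplate(x['color'][v-60:v+60,u-60:u+60],t,cv2.TM_CCOEFF_NORMED); _,m,_,l=cv2.minMaxLoc(r); print(n,m,np.array(l)-[38,36])
E
```

```text
scene 0.9762735962867737 [0 0]
side 0.8961094617843628 [0 0]
```

Emit:
step_arm(
  rows=[
    {"dp": [-0.1,-0.5,0],"rot": [0,0,0.94],"fingers": 0},
    {"dp": [-0.1,-0.5,0],"rot": [0,0,0.94],"fingers": 0},
    {"dp": [-0.1,-0.5,0],"rot": [0,0,0.94],"fingers": 0},
    {"dp": [-0.1,-0.5,0],"rot": [0,0,0.94],"fingers": 0},
    {"dp": [-0.1,-0.5,0],"rot": [0,0,0.94],"fingers": 0},
    {"dp": [-0.1,-0.5,0],"rot": [0,0,0.94],"fingers": 0},
    {"dp": [-0.1,-0.5,0],"rot": [0,0,0.94],"fingers": 0},
    {"dp": [-0.1,-0.5,0],"rot": [0,0,0.94],"fingers": 0},
    {"dp": [-0.1,-0.5,0],"rot": [0,0,0.94],"fingers": 0},
    {"dp": [-0.1,-0.6,0],"rot": [0,0,0.9],"fingers": 0},
    {"dp": [0,0,0],"rot": [0,0,0],"fingers": 0},
    {"dp": [0,0,0],"rot": [0,0,0],"fingers": 0},
  ],
)

```text
time_s: 40.6
tool_pos: [0.4212, -0.1982, 0.3274]
orientation: [-180.0, -0.1, 67.4]
contact_force: [0.2, 0.4, -0.7]
width: 0.0238
grip_force: 40.0
```

Emit:
step_arm(
  rows=[
    {"dp": [0,-0.14,0],"rot": [0,0,0],"fingers": 0},
    {"dp": [0,0,-0.6],"rot": [0,0,0],"fingers": 0},
    {"dp": [0,0,-0.6],"rot": [0,0,0],"fingers": 0},
    {"dp": [0,0,0],"rot": [0,0,0],"fingers": 0},
    {"dp": [0,0,0],"rot": [0,0,0],"fingers": 0},
  ],
)

```text
time_s: 41.22
tool_pos: [0.4219, -0.208, 0.2566]
orientation: [179.9, -0.0, 67.4]
contact_force: [0.4, 0.7, -0.6]
width: 0.0243
grip_force: 40.0
```

Emit:
step_arm(
  rows=[
    {"dp": [0,0,-0.5],"rot": [0,0,0],"fingers": 0},
    {"dp": [0,0,-0.5],"rot": [0,0,0],"fingers": 0},
    {"dp": [0,0,0],"rot": [0,0,0],"fingers": 0},
    {"dp": [0,0,0],"rot": [0,0,0],"fingers": 0},
    {"dp": [0,0,0],"rot": [0,0,0],"fingers": 0},
    {"dp": [0,0,0],"rot": [0,0,0],"fingers": 0},
  ],
)

```text
time_s: 41.98
tool_pos: [0.4214, -0.2084, 0.1964]
orientation: [179.9, 0.0, 67.3]
contact_force: [-0.4, -0.1, -1.5]
width: 0.0241
grip_force: 40.0
```

Emit:
step_arm(
  rows=[
    {"dp": [0,0,0.5],"rot": [0,0,0],"fingers": 0},
    {"dp": [0,0,0.8],"rot": [0,0,0],"fingers": 0},
    {"dp": [0,0,0.8],"rot": [0,0,0],"fingers": 0},
    {"dp": [0,0,0.5],"rot": [0,0,0],"fingers": 0},
    {"dp": [0.6,-0.06,0],"rot": [0,0,-0.05],"fingers": 0},
    {"dp": [0.6,-0.06,0],"rot": [0,0,-0.05],"fingers": 0},
    {"dp": [0.6,-0.06,0],"rot": [0,0,0],"fingers": 0},
    {"dp": [0.6,-0.05,0],"rot": [0,0,0],"fingers": 0},
    {"dp": [0,0,0],"rot": [0,0,0],"fingers": 0},
    {"dp": [0,0,-0.8],"rot": [0,0,0],"fingers": 0},
    {"dp": [0,0,-0.6],"rot": [0,0,0],"fingers": 0},
    {"dp": [0,0,0],"rot": [0,0,0],"fingers": 0},
    {"dp": [0,0,0],"rot": [0,0,0],"fingers": 0},
  ],
)

```text
time_s: 43.6
tool_pos: [0.5654, -0.2221, 0.2693]
orientation: [179.9, -0.0, 66.8]
contact_force: [0.3, -0.4, -1.2]
width: 0.0239
grip_force: 40.0
```

Emit:
step_arm(
  rows=[
    {"dp": [0,0,-0.2],"rot": [0,0,0],"fingers": 0},
    {"dp": [0,0,0],"rot": [0,0,0],"fingers": 0},
    {"dp": [0,0,0],"rot": [0,0,0],"fingers": 0},
  ],
)

```text
time_s: 43.98
tool_pos: [0.565, -0.2219, 0.2558]
orientation: [180.0, -0.0, 66.8]
contact_force: [0.5, 0.8, -0.9]
width: 0.0237
grip_force: 40.0
```

Emit:
step_arm(
  rows=[
    {"dp": [0.27,-0.112,0],"rot": [0,0,0],"fingers": 0},
    {"dp": [0.27,-0.112,0],"rot": [0,0,0],"fingers": 0},
    {"dp": [0.27,-0.112,0],"rot": [0,0,0],"fingers": 0},
    {"dp": [0.27,-0.112,0],"rot": [0,0,0],"fingers": 0},
    {"dp": [0,0,0],"rot": [0,0,0],"fingers": 0},
    {"dp": [0,0,0],"rot": [0,0,0],"fingers": 0},
  ],
)

```text
time_s: 44.72
tool_pos: [0.6291, -0.2484, 0.2555]
orientation: [-180.0, 0.0, 66.9]
contact_force: [0.1, 0.9, -1.2]
width: 0.0234
grip_force: 40.0
```

Emit:
step_arm(
  rows=[
    {"dp": [0.035,-0.02,-0.1],"rot": [0,0,0],"fingers": 0},
    {"dp": [0,0,-0.1],"rot": [0,0,0],"fingers": 0},
    {"dp": [0,0,0],"rot": [0,0,0],"fingers": 0},
    {"dp": [0,0,0],"rot": [0,0,0],"fingers": 0},
  ],
)

```text
time_s: 45.22
tool_pos: [0.6316, -0.2499, 0.2434]
orientation: [-180.0, 0.0, 66.9]
contact_force: [-0.1, -0.2, 0.1]
width: 0.0239
grip_force: 40.0
```

Emit:
step_arm(
  rows=[
    {"dp": [0,0,0],"rot": [0,0,0],"fingers": 0.35},
    {"dp": [0,0,0],"rot": [0,0,0],"fingers": 0.5},
    {"dp": [0,0,0],"rot": [0,0,0],"fingers": 0.8},
    {"dp": [0,0,0],"rot": [0,0,0],"fingers": 0.8},
    {"dp": [0,0,0],"rot": [0,0,0],"fingers": 0.8},
    {"dp": [0,0,0.3],"rot": [0,0,0],"fingers": 0.8},
    {"dp": [0,0,0.7],"rot": [0,0,0],"fingers": 0.8},
    {"dp": [0,0,0.8],"rot": [0,0,0],"fingers": 0.8},
    {"dp": [0,0,0.8],"rot": [0,0,0],"fingers": 0.8},
    {"dp": [0,0,0.8],"rot": [0,0,0],"fingers": 0.8},
    {"dp": [0,0,0],"rot": [0,0,0],"fingers": 0.8},
    {"dp": [0,0,0],"rot": [0,0,0],"fingers": 0.8},
  ],
)

```text
time_s: 46.72
tool_pos: [0.6315, -0.2498, 0.4477]
orientation: [180.0, 0.0, 66.9]
contact_force: [-0.1, 0.1, -0.4]
width: 0.0753
grip_force: 0.0
```

```bash
python3 - <<'E'
from h import *
s=status.read_state(); print(s['tool_pos'],s['contact_force'],s['width'],s['time_s'])
S=snap('side'); A=snap('scene')
a=cv2.resize(S['color'][105:405,200:400,::-1],None,fx=2,fy=2); b=cv2.resize(A['color'][110:330,160:355,::-1],None,fx=2,fy=2)
p=np.zeros((600,790,3),np.uint8); p[:,:400]=a; p[:440,400:]=b; cv2.imwrite('pics/m9.png',p)
E
```

```text
[ 0.63151719 -0.24979507  0.44767168] [-0.08313628  0.11807604 -0.40164894] 0.07531401504176549 46.725
```

View pics/m9.png

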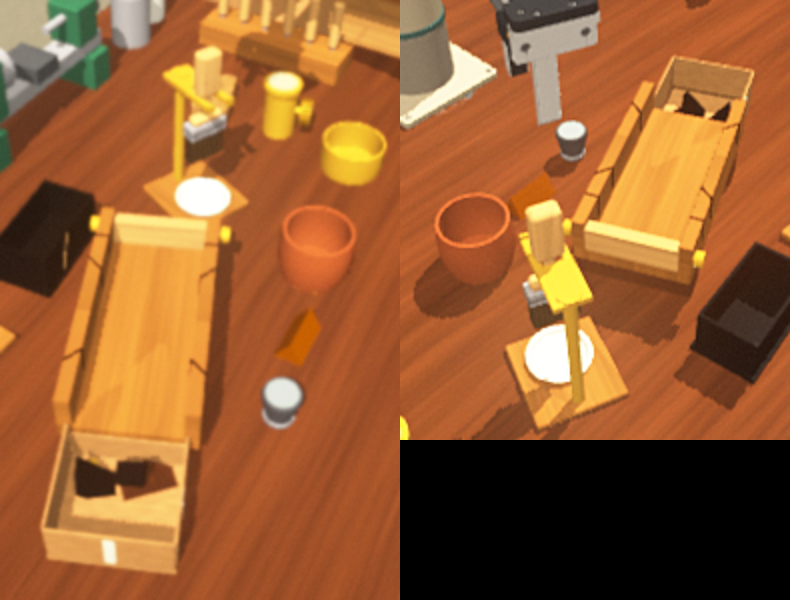

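The brush hangs upright in the fork. The three offcuts are in the tray with its walls standing, and both pots are upright.

```bash
python3 -c "
from plant import manip
print(manip.close_job())"
```

```text
the job is handed in; nothing more can be done
None
```

The job is handed in with no verdict shown: the last pictures show the tray walls up, all three offcuts present in the tray, both pots upright and the brush back in its fork; both dips are judged from the measured tool height.

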